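# Charge the deburring tumbler and set out the finishing tools

### The arm

A 7-joint arm with a two-finger parallel gripper is mounted at the origin on a cart in front of the work surface, level with it; the furniture and walls round the work are solid. World frame = base frame: x ahead of the robot, y to its left, z up, the work surface at z = 0. Lengths are in m, angles in rad, forces in N, time in s.
With the tool pointing down it reaches from about 0.425 to 0.875 m from the base axis. Payload 4.7 kg.
Tool frame: the origin (TCP) lies between the finger pads; the fingertips stand 14 mm ahead of it and the grasp point (between the pads) lies 5 mm behind it; z points along the fingers, y is the line along which they close (so a half turn about z gives the same grasp; the last joint's range is limited). The gripper opens to 87 mm and grips with 3 to 60 N. Pads are 19 mm wide; open, the fingers measure 117 mm over their backs; the gripper's body (75 mm by 190 mm) begins 51 mm behind the grasp point.
Start: joints at [-1.18, 0.321, -0.07, 1.45, 0.023, 1.371, -0.057], TCP at [0.239, 0.604, 0.237] pointing down, gripper open.
Joint ranges: [-2.86, 2.86], [-0.3, 2.09], [-1.38, 1.24], [0.06, 2.45], [-1.56, 4.7], [0.09, 2.05], [-2.69, 2.69]. Speed limits (rad/s): [2.57, 2.57, 3.14, 3.14, 3.14, 3.14, 3.14].

### API

Orientations are given as a rotation vector (axis times angle).
In Python, from bench import ctrl gives the robot as it stands.
- The arm moves only by the tool step_arm, never from a script. Its argument "commands" is a list of rows, each an object with "travel": the shift along the tool's x, y, z in m, a list of three; "turn": the turn, a rotation vector about the tool's x, y, z in degrees, a list of three. A call has 1 to 5 rows; each row is the pose to reach, as a shift and turn from the pose commanded when the call began, along the tool's axes at that moment; what a row does not reach only later rows make up. A row lasts 1/10 s, in which the tool goes at most 50 mm and 8.59 degrees, less where a joint would pass 70% of its speed; a pose out of reach is approached as far as the arm can. A call with a gripper value outside its range is refused whole. "gripper" is the opening, from 0 (shut) to 1 (fully open), set as the call begins (left out, the last holds). The fingers move at their own pace and stop on an object; "force" is the grip in N (left out, the last holds). Time passes only in rows, so rows that repeat a pose let the fingers close. It gives the time, the measured TCP pose, the force, the opening and the grip force at its end, in the units of the state.
- ctrl.get_state(): the state, without advancing time (a new reading comes with each control period).
- ctrl.get_image(name): name is "side" or "top" or "wrist"; returns the picture (400x640x3 uint8, red, green, blue); there is no depth.
- ctrl.camera_model(name): a dict with "fx", "fy", "cx", "cy" (pixels), "k1" (the pictures are not rectified: a ray, as slopes to the right and down, at radius r is drawn at 1 + k1 r^2 times it, then the intrinsics apply), "R" (3x3) and "t" (3): a world point X has camera coordinates R X + t; the wrist camera has in their place "T_tool_cam" (4x4, takes a point from camera to tool coordinates, whose origin is the TCP and whose axes are the flange's). Camera axes: x right, y down, z forward; pixel columns grow to the right and rows downward; lengths in m; the calibration is good to about 2 mm. A picture is of the moment at which its call begins: read the wrist's pose just before it. camera_model takes no time and is no camera call.
- ctrl.close_job(): hands the job in; it is judged then, once.
The state is a dict: "time": time; "joint_positions": joint angles; "qd": joint speeds; "joint_torque": joint torques, N m; "position": TCP position; "tool_rot": TCP orientation; "ft_force": force on the tool from outside, world axes, zero at the start; "torque": the same for the moment, N m; "grip_width": opening from 0.0 (shut) to 1.0 (fully open); "grip_force": force on a finger pad.
Only numpy, scipy, OpenCV 4.12 (cv2) and the standard library are available. Lean on these libraries where they do the work, as an engineer would, in place of code of your own. Each camera call takes 0.05 s, during which the arm holds its last target. There are 200 camera calls.

### The job

Start the batch of bolsters that is waiting in the tumbler's bowl: with the scoop, shift all the ceramic balls from the rinse trough into the bowl (keep your fingers off the balls in the trough; one that spills on the bench may be picked up by hand), then shut the lid all the way, and after that push the red switch fully over to the on side. Leave the scoop standing level in the empty trough, and lay the tools for finishing the parts flat in the wooden tray in order of use, one lengthways in each lane, left to right as the robot sees it: the green brush, the slip stone, the loupe. Leave everything else on the bench where it is.

Things in the scene. Friction and masses are not known exactly. Their poses are not given: they have to be found in the camera images.
- trough: Fixed steel rinse trough with the balls in its front half, the scoop behind. Origin on the bench under its middle; x = long axis, toward the front wall that the scoop's nose faces, z up. Floor 4 mm above the bench from x = -100 (back wall) to +100 mm (front wall, which leans out 4 mm up to its rim); inner sides at y = -42 and +42 mm. Rim 36 mm above the bench, walls 4 mm thick.
- scoop: Loose hand scoop, 0.16 kg. Origin under the pan's floor, x toward its open nose, z up. Pan x -32 to +20 mm, 77 mm wide, floor 2 mm thick, thinner at the nose; back and sides 36 mm high, sides fall to nothing at the nose; stands by itself. Level wooden handle along x behind it, x -112 to -38 mm, 22 mm wide (y), 24 mm high, mid-height 60 mm above the pan's underside. Holds about 6 balls.
- media0: Grey-green ceramic ball, 24 mm across, 18 g, slippery; origin at its centre. 6 to 9 of the balls media0 to media8 are present (state None: absent).
- media1: Another such ceramic ball, or absent.
- media2: Another such ceramic ball, or absent.
- media3: Another such ceramic ball, or absent.
- media4: Another such ceramic ball, or absent.
- media5: Another such ceramic ball, or absent.
- media6: Another such ceramic ball, or absent.
- media7: Another such ceramic ball, or absent.
- media8: Another such ceramic ball, or absent.
- tumbler: Fixed vibratory tumbler: blue foot 170 mm across, orange bowl on it. Origin on the bench under the bowl's middle, z up; x points to the lid's hinge; the switch box (56 along x, 40 along y, 72 mm high) has its middle at x = +42, y = -112 mm. Bowl: rim 118 mm above the bench, 160 mm across outside, wall 4 mm; floor 65 mm above the bench, with a cone 36 mm high in the middle and brass bolsters.
- lid (a joint): Angle of the round grey lid: 0 = shut, on the rim. Starts open at 1.45 to 1.6, standing up on the hinge side of the bowl, and stays where it is left (stiff hinge, 0.16 N m; 1 to 2 N at the edge move it). Disc 166 mm across, 7 mm thick, its middle 88 mm from the hinge. Can be pushed over from behind with closed fingers and pressed down.
- lid_hinge (a point): Middle of the lid's hinge line, which runs along the tumbler's y axis at x = +88 mm, 120 mm above the bench.
- lid_tab (a point): Middle of the black tab on the lid's free edge (24 x 36 x 6 mm), 180 mm from the hinge line.
- switch (a joint): Angle of the toggle switch: 0 = off, leaning to the tumbler's -x; 0.9 = on, leaning to the tumbler's +x (toward the hinge side). Stays where it is left; turns about an axis along the tumbler's y through x = +42, y = -112 mm, 74 mm above the bench; under 3 N at the tip.
- switch_tip (a point): Centre of the switch's red ball end (18 mm across), 50 mm from the switch's axis.
- kit_tray: Fixed shallow wooden tray, 175 (x) by 176 mm (y), rim 10 mm above the bench. Origin on the bench under its middle; y points to the left as the robot sees it. Three lanes along x, 167 mm long: left (brush) 42 mm wide, middle line y = +63; middle (slip stone) 58 mm wide, y = +10; right (loupe) 62 mm wide, y = -53 mm. Floor 4 mm above the bench, ribs 3 mm thick, tops 7 mm above the bench.
- lime_brush: Loose green detail brush, 16 x 143 x 16 mm, lying along its y axis; origin under its middle. Lay it along the lane, either way round.
- stone_slip: Loose dark green slip stone, 46 x 111 x 13 mm, lying flat, long along its y axis; origin under its middle. Lay it along the lane, either way round.
- loupe: Loose hand magnifier, 127 mm long along its y axis, 10 mm thick; origin under the middle of its length. Round brass-coloured frame 54 mm across centred at y = +37 mm; wooden grip 12 mm wide and 9 mm high from y = -64 to +11 mm. Take it by the grip. Lay it along the lane, either way round.
- cork_block: Cork sanding block, 52 x 86 x 30 mm, in front of the trough; leave it alone.
- paste_can: Red and yellow tin, 54 mm across, 94 mm high, at the back left; leave it alone.
- screwdriver: Amber screwdriver, 170 mm long, behind the clamp; leave it alone.

How it is judged:
By the outcome, as a careful person would: the job done as asked, in the order asked, and still so for the second after the job is handed in, with the robot touching nothing.
Of media0, media1, media2, media3, media4, media5, media6, media7, media8 only 6 to 9 are there at a start; the rules pass over those that are not, and their reading is None.
At some moment in a run one of lime_brush, stone_slip, loupe may be knocked a few centimetres aside while the robot is not near it.
It also fails if it takes over 210 s, if anything falls off the work surface, if the arm or the gripper's body presses on something with over 40 N, if the wrist force passes 120 N, or if a joint passes its speed limit or range.

## Working session

There is one attempt and no reset: what is moved stays moved. The work goes in short steps, Python scripts to look and compute and a tool call to move; the robot and the scene stay as the last step left them, time stands still between calls to the robot, and variables do not carry over. Pictures are saved under pics/ and viewed, at most 14 in all, crops included, and the job is handed in when it is done.

Besides the shell and the picture viewer there is one more tool, called after "Emit:" as name(argument=value, ...), one argument or row to a line, values as JSON. step_arm: Moves the arm, as the interface text tells. Its arguments: {"type":"object","properties":{"commands":{"type":"array"},"gripper":{"type":"number"},"force":{"type":"number"}},"required":["commands"]}

```bash
ls; mkdir -p pics; cat > h.py <<'E'
import numpy as np, cv2
from scipy.spatial.transform import Rotation as Rn
from bench import ctrl
def snap(name,fn,crop=None,s=1):
    st=ctrl.get_state(); im=ctrl.get_image(name)[:,:,::-1].copy()
    cv2.imwrite('pics/'+fn+'_raw.png',im)
    if crop: a,b,c,d=crop; im=im[b:d,a:c]
    if s!=1: im=cv2.resize(im,None,fx=s,fy=s,interpolation=cv2.INTER_CUBIC)
    cv2.imwrite('pics/'+fn+'.png',im); return st
def cam(name,st=None):
    m=ctrl.camera_model(name)
    if 'R' in m: R=np.array(m['R']);t=np.array(m['t'])
    else:
        T=np.array(m['T_tool_cam']);W=np.eye(4);W[:3,:3]=Rn.from_rotvec(st['tool_rot']).as_matrix();W[:3,3]=st['position']
        C=np.linalg.inv(W@T);R=C[:3,:3];t=C[:3,3]
    return m,R,t
def px2w(name,uv,z,st=None):
    m,R,t=cam(name,st);o=[]
    z=np.broadcast_to(z,len(uv))
    for (u,v),zz in zip(uv,z):
        d=np.array([(u-m['cx'])/m['fx'],(v-m['cy'])/m['fy']]);p=d.copy()
        for _ in range(20): p=d/(1+m['k1']*(p@p))
        r=R.T@np.array([p[0],p[1],1]);c=-R.T@t;o.append(c+r*(zz-c[2])/r[2])
    return np.array(o)
def w2px(name,X,st=None):
    m,R,t=cam(name,st);c=np.atleast_2d(X)@R.T+t;p=c[:,:2]/c[:,2:]
    p=p*(1+m['k1']*(p**2).sum(1,keepdims=True));return p*[m['fx'],m['fy']]+[m['cx'],m['cy']]
E
python3 - <<'E'
from h import *
snap('top','top0',s=1.25); snap('side','side0',s=1.25)
for n in('top','side'):
    m,R,t=cam(n);print(n,m,-R.T@t)
print(ctrl.camera_model('wrist'))
s=ctrl.get_state();print({k:np.round(v,3) for k,v in s.items()})
E
```

```text
pics
top {'fx': 425.10015373796386, 'fy': 425.10015373796386, 'cx': 318.8004089911738, 'cy': 198.95470130580279, 'k1': -0.031045741826532545, 'R': array([[ 0.01534092, -0.99987641, -0.00343785],
       [-0.99169635, -0.01477617, -0.12774979],
       [ 0.12768321,  0.0053691 , -0.99180047]]), 't': array([0.00609126, 0.58493526, 1.13075459])} [0.43560634 0.00866247 1.19622924]
side {'fx': 415.1378057158896, 'fy': 415.1378057158896, 'cx': 324.4812276954065, 'cy': 202.99384138581058, 'k1': -0.02120879618963955, 'R': array([[-0.78928478, -0.61383934, -0.01519207],
       [-0.39767283,  0.529873  , -0.74906003],
       [ 0.46785238, -0.58518021, -0.66232792]]), 't': array([0.4251983 , 0.30267174, 1.04552106])} [-0.03318264  0.71244409  0.92565674]
{'fx': 304.3550004394749, 'fy': 304.3550004394749, 'cx': 320.0037589750689, 'cy': 200.61589465683215, 'k1': -0.05466072226652861, 'T_tool_cam': array([[-1.05209959e-04, -9.51720853e-01, -3.06964831e-01,
         8.56896688e-02],
       [ 9.99999787e-01,  9.77681812e-05, -6.45865367e-04,
         7.28983102e-04],
       [ 6.44694931e-04, -3.06964834e-01,  9.51720639e-01,
        -1.47002897e-01],
       [ 0.00000000e+00,  0.00000000e+00,  0.00000000e+00,
         1.00000000e+00]])}
{'time': np.float64(0.1), 'joint_positions': array([-1.18 ,  0.322, -0.07 ,  1.452,  0.023,  1.371, -0.057]), 'qd': array([-0.   , -0.002, -0.   , -0.003,  0.   , -0.002, -0.002]), 'joint_torque': array([-1.0000e-03, -4.9257e+01, -4.0600e-01, -3.1340e+01, -6.4000e-02,
        4.0000e-02,  0.0000e+00]), 'position': array([0.239, 0.604, 0.236]), 'tool_rot': array([-5.880e-01, -3.086e+00,  3.000e-03]), 'ft_force': array([-0.057, -0.004, -0.128]), 'torque': array([0.025, 0.027, 0.028]), 'grip_force': np.float64(0.0), 'grip_width': np.float64(0.998)}
```

View pics/top0.png

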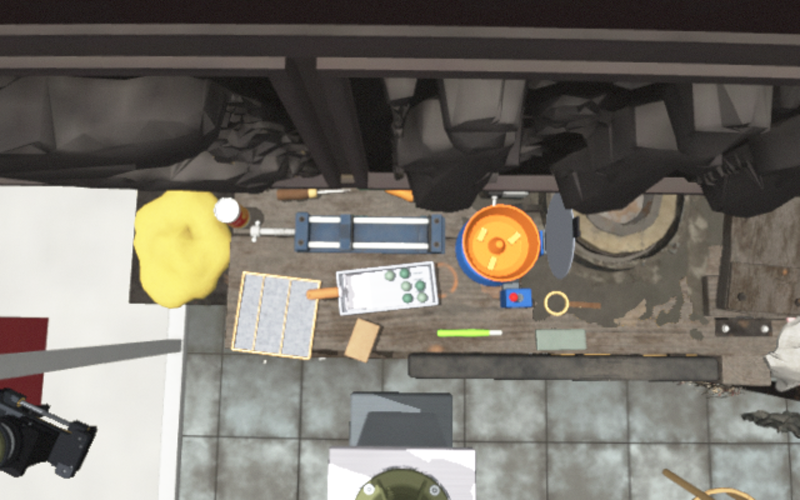

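View pics/side0.png

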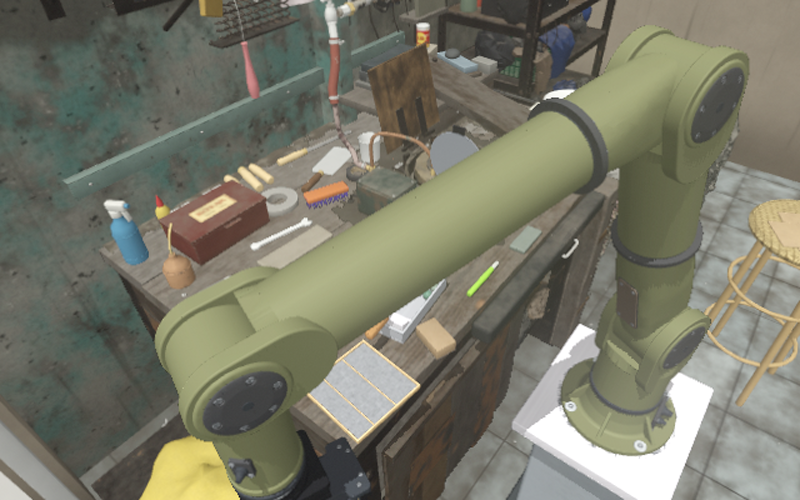

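The top view shows the tray at (275,316), the trough at (388,288) with its nose side to the right, the tumbler at (500,245) with the lid standing at (560,235), and the switch at (516,297). The loupe is at (570,303), the brush at (468,333) and the stone at (560,340). I'll enlarge these areas.

```bash
python3 - <<'E'
import cv2
im=cv2.imread('pics/top0_raw.png')
a=im[205:295,180:360];cv2.imwrite('pics/c1.png',cv2.resize(a,None,fx=4.4,fy=4.4,interpolation=cv2.INTER_CUBIC))
a=im[150:285,340:490];cv2.imwrite('pics/c2.png',cv2.resize(a,None,fx=4.4,fy=4.4,interpolation=cv2.INTER_CUBIC))
E
```

```text
(no output)
```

View pics/c1.png

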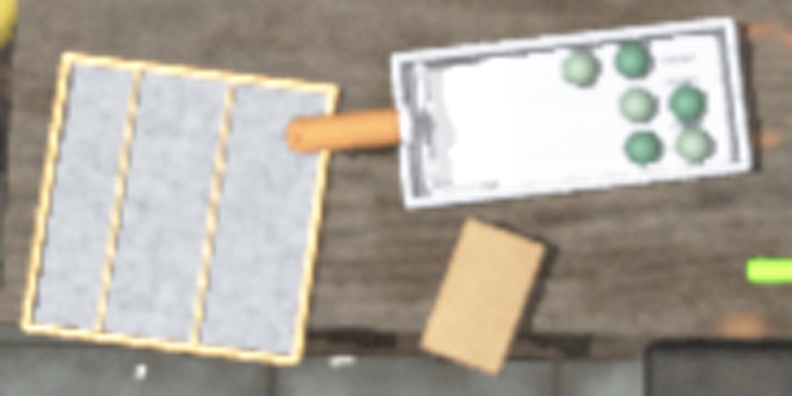

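View pics/c2.png

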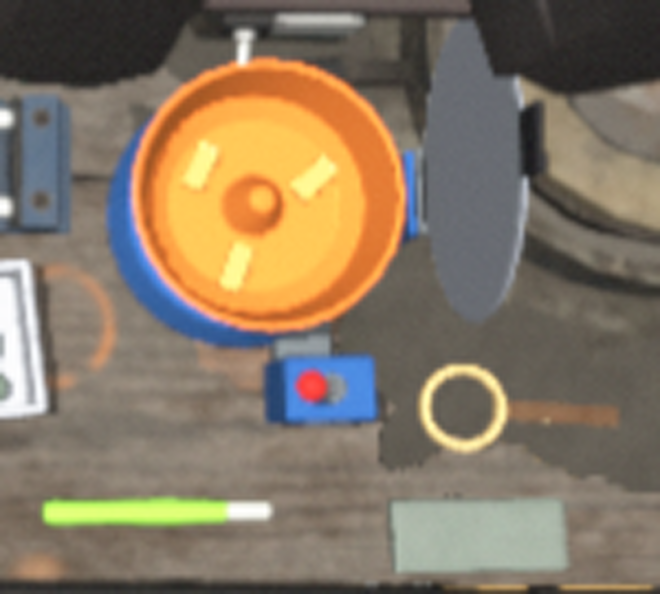

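```bash
cat > m.py <<'E'
from h import *
def P(off,uv,z): return px2w('top',[(off[0]+u/4.4-.4,off[1]+v/4.4-.4) for u,v in uv],z)
A=(180,205);B=(340,150)
deg=lambda d:np.degrees(np.arctan2(d[1],d[0]))
t=P(A,[(391,55),(736,18),(752,168),(408,207)],.036);print('trough',t.mean(0),deg(t[1]-t[0]),deg(t[2]-t[3]),np.linalg.norm(t[1]-t[0]),np.linalg.norm(t[3]-t[0]))
k=P(A,[(65,53),(338,88),(298,362),(23,328)],.010);print('tray',k.mean(0),'y dir',deg(k[0]-k[1])-90,deg(k[3]-k[2])-90, deg(k[0]-k[3]))
h=P(A,[(289,133),(400,127)],.076);print('handle',h,deg(h[1]-h[0]))
print('balls',P(A,[(580,67),(632,60),(637,104),(687,103),(644,147),(694,143)],.016))
r=P(B,[(132,195),(407,195),(270,58),(270,332)],.118);print('bowl',r,r.mean(0))
print('tip',P(B,[(313,386)],.119))
s=P(B,[(285,356),(375,355),(377,420),(285,422)],.072);print('box',s,s.mean(0))
l=P(B,[(463,408),(618,415),(510,411)],.006);print('loupe',l,deg(l[0]-l[1]))
b=P(B,[(43,513),(271,510)],.008);print('brush',b,b.mean(0),deg(b[1]-b[0]))
q=P(B,[(393,500),(565,500),(566,570),(396,570)],.013);print('stone',q,q.mean(0),deg(q[1]-q[0]))
print('lid',P(B,[(425,185),(525,180),(475,20),(475,320),(541,135)],[.2,.2,.2,.2,.29]))
c=P(A,[(470,218),(545,245),(498,374),(421,345)],.03);print('cork',c)
E
python3 m.py
```

```text
trough [0.49931771 0.03882324 0.036     ] -82.98906172542904 -82.68305651870044 0.2161429202008518 0.09470740841060489
tray [0.4369696  0.28535291 0.01      ] y dir -6.36321660091086 -5.835590717733268 -5.841163744545971
handle [[0.4817181  0.20681939 0.076     ]
 [0.48635876 0.14041649 0.076     ]] -86.00230484174106
balls [[ 0.52869891  0.03468947  0.016     ]
 [ 0.53363114  0.00187701  0.016     ]
 [ 0.50586018 -0.0016667   0.016     ]
 [ 0.50696437 -0.03318842  0.016     ]
 [ 0.47889355 -0.00643962  0.016     ]
 [ 0.48187503 -0.03785387  0.016     ]]
bowl [[ 0.58936028 -0.11540426  0.118     ]
 [ 0.59176723 -0.27584046  0.118     ]
 [ 0.67194694 -0.19663615  0.118     ]
 [ 0.51072086 -0.19510392  0.118     ]] [ 0.59094883 -0.1957462   0.118     ]
tip [[ 0.47995265 -0.2194004   0.119     ]]
box [[ 0.49962561 -0.21269904  0.072     ]
 [ 0.50099126 -0.26690997  0.072     ]
 [ 0.46212206 -0.26752228  0.072     ]
 [ 0.46017265 -0.21233481  0.072     ]] [ 0.48072789 -0.23986653  0.072     ]
loupe [[ 0.47199338 -0.33860225  0.006     ]
 [ 0.46885943 -0.43747391  0.006     ]
 [ 0.47049452 -0.36853052  0.006     ]] 88.1844915359398
brush [[ 0.40249031 -0.07226889  0.008     ]
 [ 0.40638453 -0.21562047  0.008     ]] [ 0.40443742 -0.14394468  0.008     ] -88.44391385799292
stone [[ 0.41372762 -0.29134469  0.013     ]
 [ 0.41508772 -0.39973579  0.013     ]
 [ 0.37173769 -0.39924579  0.013     ]
 [ 0.37046185 -0.29257331  0.013     ]] [ 0.39275372 -0.3457249   0.013     ] -89.28108109430453
lid [[ 0.58548263 -0.26404298  0.2       ]
 [ 0.5890323  -0.31828758  0.2       ]
 [ 0.67691335 -0.2933456   0.2       ]
 [ 0.51297889 -0.289429    0.2       ]
 [ 0.59770847 -0.2972922   0.29      ]]
cork [[0.43291221 0.10082516 0.03      ]
 [0.41709175 0.05407579 0.03      ]
 [0.33826265 0.08135282 0.03      ]
 [0.35499434 0.12905499 0.03      ]]
```

```bash
cat >> h.py <<'E'
def Rt(a,pitch=0):  # tool down, tool y at azimuth a deg, then turn about tool y (neg = nose up)
    a=np.radians(a);y=np.array([np.cos(a),np.sin(a),0]);z=np.array([0,0,-1.]);x=np.cross(y,z)
    return np.stack([x,y,z],1)@Rn.from_euler('y',pitch,degrees=True).as_matrix()
def plan(*wps,start=None,step=.048,dstep=8.5):
    """wps: (pos,R[,n rows]); prints calls: travel & turn in the tool axes at each call's start"""
    if start is None:
        s=ctrl.get_state();p=np.array(s['position']);R=Rn.from_rotvec(s['tool_rot']).as_matrix();print('at',p.round(4),'t',round(float(s['time']),1))
    else: p,R=start
    for w in wps:
        q,Q=np.array(w[0],float),w[1]
        rv=Rn.from_matrix(R.T@Q).as_rotvec(degrees=True)
        n=max(1,int(np.ceil(max(np.linalg.norm(q-p)/step,np.linalg.norm(rv)/dstep))))
        if len(w)>2:n=max(n,w[2])
        k=int(np.ceil(n/5));p0,R0=p,R
        for i in range(k):
            f=(i+1)/k;pn=p0+f*(q-p0);Rnn=R0@Rn.from_rotvec(f*rv,degrees=True).as_matrix()
            print(' travel',(R.T@(pn-p)).round(4).tolist(),'turn',(Rn.from_matrix(R.T@Rnn).as_rotvec(degrees=True)).round(1).tolist(),'rows',int(np.ceil(n/k)))
            p,R=pn,Rnn
        print('-')
    return p,R
E
python3 - <<'E'
from h import *
plan(((.48,.15,.28),Rt(7)))
E
```

```text
at [0.2391 0.6039 0.2356] t 0.1
 travel [-0.1304, -0.1112, -0.0146] turn [-0.0, 0.0, 20.5] rows 4
 travel [-0.161, -0.0586, -0.0147] turn [-0.0, 0.0, 20.5] rows 4
 travel [-0.1713, 0.0015, -0.0148] turn [-0.0, 0.0, 20.5] rows 4
-
```

Emit:
step_arm(
  commands=[
    {"travel": [-0.13,-0.111,-0.015],"turn": [0,0,20.5]},
    {"travel": [-0.13,-0.111,-0.015],"turn": [0,0,20.5]},
    {"travel": [-0.13,-0.111,-0.015],"turn": [0,0,20.5]},
    {"travel": [-0.13,-0.111,-0.015],"turn": [0,0,20.5]},
  ],
  gripper=0.6,
)

```text
time: 0.5
position: [0.3228, 0.4485, 0.2518]
tool_rot: [1.138, 2.926, -0.002]
ft_force: [0.0, 0.5, -0.6]
grip_width: 0.722
grip_force: 0.0
```

Emit:
step_arm(
  commands=[
    {"travel": [-0.161,-0.0586,-0.015],"turn": [0,0,20.5]},
    {"travel": [-0.161,-0.0586,-0.015],"turn": [0,0,20.5]},
    {"travel": [-0.161,-0.0586,-0.015],"turn": [0,0,20.5]},
    {"travel": [-0.161,-0.0586,-0.015],"turn": [0,0,20.5]},
  ],
)

```text
time: 0.9
position: [0.4021, 0.2968, 0.2669]
tool_rot: [1.642, 2.677, -0.0]
ft_force: [-0.8, -0.2, 0.3]
grip_width: 0.603
grip_force: 0.0
```

Emit:
step_arm(
  commands=[
    {"travel": [-0.171,0.0015,-0.015],"turn": [0,0,20.5]},
    {"travel": [-0.171,0.0015,-0.015],"turn": [0,0,20.5]},
    {"travel": [-0.171,0.0015,-0.015],"turn": [0,0,20.5]},
    {"travel": [-0.171,0.0015,-0.015],"turn": [0,0,20.5]},
    {"travel": [-0.171,0.0015,-0.015],"turn": [0,0,20.5]},
  ],
)

```text
time: 1.4
position: [0.4811, 0.1464, 0.2818]
tool_rot: [2.092, 2.342, 0.0]
ft_force: [-0.5, 0.7, 0.2]
grip_width: 0.596
grip_force: 0.0
```

```bash
python3 - <<'E'
from h import *
import json
st=snap('wrist','w1',(120,40,520,340),2)
json.dump({k:np.array(v).tolist() for k,v in st.items()},open('w1.json','w'));print(st['position'],st['tool_rot'],st['joint_positions'].round(2),st['time'])
E
```

```text
[0.48111187 0.14639762 0.28179626] [2.09173016e+00 2.34233940e+00 7.26734963e-06] [-0.73 -0.02  0.37  1.75  0.01  1.41 -0.24] 1.4
```

View pics/w1.png

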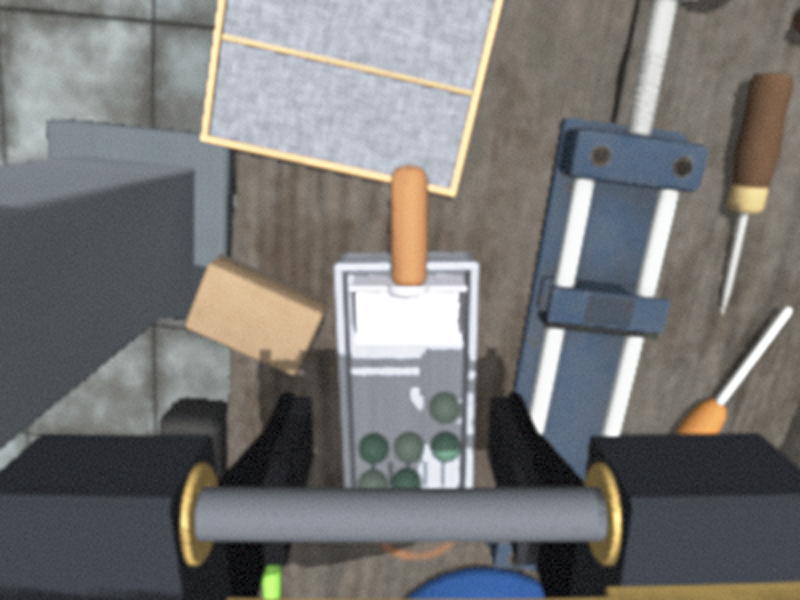

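The wrist view looks down on the trough: its back-rim corners are at (334,263) and (480,262), and the handle runs from (410,167) to (408,285). The 6 balls sit at the front end. Next I'll refine the poses.

```bash
python3 - <<'E'
from h import *
import json
st=json.load(open('w1.json'))
def P(uv,z): return px2w('wrist',[(120+u/2-.25,40+v/2-.25) for u,v in uv],z,st)
deg=lambda d:np.degrees(np.arctan2(d[1],d[0]))
e=P([(334,263),(480,262),(345,488),(472,488)],.036);print('rim',e,deg(e[2]-e[0]),deg(e[3]-e[1]),deg(e[1]-e[0]),np.linalg.norm(e[1]-e[0]))
h=P([(391,200),(428,200),(392,280),(426,280)],.072);print('handle edges',h,deg(h[2]+h[3]-h[0]-h[1]))
h=P([(410,166),(408,288)],.074);print('handle ends',h,deg(h[1]-h[0]))
p=P([(352,345),(465,345)],.006);print('pan nose',p)
print(P([(203,139),(455,195)],.01))
print('pred trough centre from back rim', e[:2].mean(0)[:2]+.106*np.array([np.cos(np.radians(-83)),np.sin(np.radians(-83))]))
E
```

```text
rim [[ 0.43746189  0.14088609  0.036     ]
 [ 0.53288943  0.15237289  0.036     ]
 [ 0.45901337 -0.02912139  0.036     ]
 [ 0.55341502 -0.01850496  0.036     ]] -82.7752727207584 -83.1505327984929 6.863780655970473 0.0961163995488289
handle edges [[0.47038359 0.19010864 0.072     ]
 [0.4916989  0.19252912 0.072     ]
 [0.47613924 0.14271238 0.072     ]
 [0.4965061  0.14501921 0.072     ]] -83.64924108086245
handle ends [[0.47903153 0.21058887 0.074     ]
 [0.48621643 0.13937023 0.074     ]] -84.23919487158318
pan nose [[0.45305004 0.07375405 0.006     ]
 [0.53609919 0.08314117 0.006     ]]
[[0.34150915 0.2092972  0.01      ]
 [0.51309985 0.1911206  0.01      ]]
pred trough centre from back rim [0.49809381 0.0414196 ]
```

```bash
python3 - <<'E'
from h import *
plan(((.4846,.158,.10),Rt(7)),((.4846,.158,.059),Rt(7),3))
E
```

```text
at [0.4799 0.1493 0.2814] t 1.4
 travel [0.008, 0.0057, 0.1814] turn [-0.0, -0.0, -0.3] rows 4
-
 travel [0.0, -0.0, 0.041] turn [0.0, 0.0, 0.0] rows 3
-
```

Emit:
step_arm(
  commands=[
    {"travel": [0.008,0.0055,0.05],"turn": [0,0,-0.2]},
    {"travel": [0.008,0.0055,0.1],"turn": [0,0,-0.2]},
    {"travel": [0.008,0.0055,0.145],"turn": [0,0,-0.2]},
    {"travel": [0.008,0.0055,0.18],"turn": [0,0,-0.2]},
    {"travel": [0.008,0.0055,0.18],"turn": [0,0,-0.2]},
  ],
)

```text
time: 1.95
position: [0.4789, 0.1597, 0.0963]
tool_rot: [-2.073, -2.355, 0.016]
ft_force: [-0.7, -0.6, -0.5]
grip_width: 0.599
grip_force: 0.0
```

Emit:
step_arm(
  commands=[
    {"travel": [0,0,0.015],"turn": [0,0,0]},
    {"travel": [0,0,0.03],"turn": [0,0,0]},
    {"travel": [0,0,0.042],"turn": [0,0,0]},
    {"travel": [0,0,0.042],"turn": [0,0,0]},
  ],
)

```text
time: 2.35
position: [0.4833, 0.1602, 0.0593]
tool_rot: [-2.077, -2.356, 0.002]
ft_force: [-0.5, -0.3, -0.3]
grip_width: 0.595
grip_force: 0.0
```

Emit:
step_arm(
  commands=[
    {"travel": [0,0,0],"turn": [0,0,0]},
    {"travel": [0,0,0],"turn": [0,0,0]},
    {"travel": [0,0,0],"turn": [0,0,0]},
    {"travel": [0,0,0],"turn": [0,0,0]},
    {"travel": [0,0,0],"turn": [0,0,0]},
  ],
  gripper=0.1,
  force=55,
)

```text
time: 2.85
position: [0.4842, 0.1596, 0.0599]
tool_rot: [2.079, 2.355, 0.001]
ft_force: [0.5, 0.4, 0.1]
grip_width: 0.249
grip_force: 55.0
```

```bash
python3 - <<'E'
from h import *
s=ctrl.get_state();print(s['position'].round(4),s['grip_force'],s['grip_width'],s['ft_force'].round(1),s['torque'].round(2),s['tool_rot'])
E
```

```text
[0.4842 0.1596 0.0599] 55.00043258070946 0.24916143352958647 [0.5 0.4 0.1] [-0.03  0.1   0.  ] [2.07936451e+00 2.35469978e+00 1.19019875e-03]
```

Emit:
step_arm(
  commands=[
    {"travel": [-0.014,0,0.0008],"turn": [0,0,0]},
    {"travel": [-0.028,0,0.0008],"turn": [0,0,0]},
    {"travel": [-0.042,0,0.0008],"turn": [0,0,0]},
    {"travel": [-0.053,0,0.0008],"turn": [0,0,0]},
    {"travel": [-0.063,0,0.0008],"turn": [0,0,0]},
  ],
)

```text
time: 3.35
position: [0.4928, 0.0975, 0.0599]
tool_rot: [-2.079, -2.355, -0.005]
ft_force: [-0.8, 2.6, 5.6]
grip_width: 0.246
grip_force: 55.0
```

Emit:
step_arm(
  commands=[
    {"travel": [-0.009,0,0],"turn": [0,0,0]},
    {"travel": [-0.018,0,0],"turn": [0,0,0]},
    {"travel": [-0.027,0,0],"turn": [0,0,0]},
    {"travel": [-0.036,0,0],"turn": [0,0,0]},
    {"travel": [-0.045,0,0],"turn": [0,0,0]},
  ],
)

```text
time: 3.85
position: [0.4983, 0.0533, 0.0599]
tool_rot: [-2.079, -2.355, -0.005]
ft_force: [-0.9, 4.7, 5.6]
grip_width: 0.247
grip_force: 55.0
```

Emit:
step_arm(
  commands=[
    {"travel": [-0.005,0,0],"turn": [0,0,0]},
    {"travel": [-0.01,0,0],"turn": [0,0,0]},
    {"travel": [-0.015,0,0],"turn": [0,0,0]},
    {"travel": [-0.019,0,0],"turn": [0,0,0]},
    {"travel": [-0.023,0,0],"turn": [0,0,0]},
  ],
)

```text
time: 4.35
position: [0.5012, 0.0309, 0.0599]
tool_rot: [-2.078, -2.355, -0.005]
ft_force: [-0.4, 6.4, 6.1]
grip_width: 0.247
grip_force: 55.0
```

```bash
python3 - <<'E'
from h import *
st=snap('wrist','w2',(220,200,420,340),4)
print(st['position'].round(4),st['grip_force'],st['ft_force'].round(1),st['torque'].round(2),st['time'])
E
```

```text
[0.5012 0.0309 0.0599] 55.004455614835024 [-0.4  6.4  6.1] [ 0.99  0.34 -0.03] 4.35
```

View pics/w2.png

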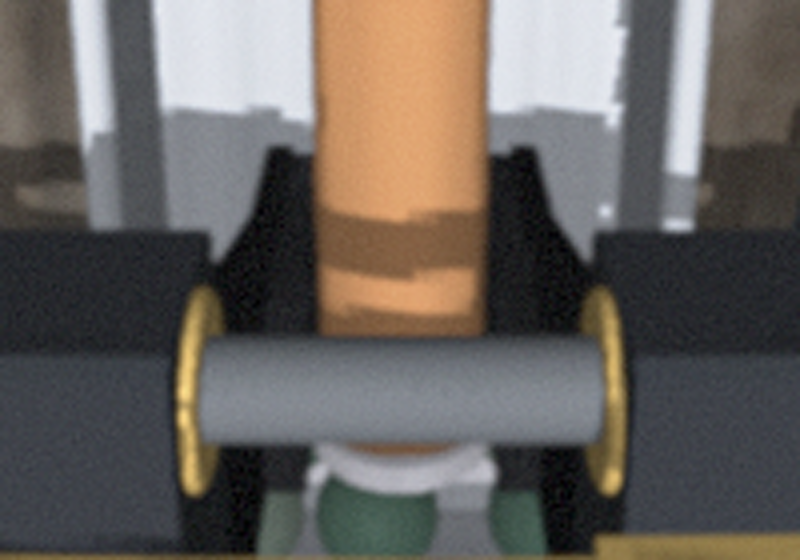

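The wrist view is mostly blocked by the gripper, but balls are visible in the pan at its bottom edge. I'll push on to the front wall.

Emit:
step_arm(
  commands=[
    {"travel": [-0.002,0,0],"turn": [0,0,0]},
    {"travel": [-0.004,0,0],"turn": [0,0,0]},
    {"travel": [-0.006,0,0],"turn": [0,0,0]},
    {"travel": [-0.007,0,0],"turn": [0,0,0]},
  ],
)

```text
time: 4.8
position: [0.502, 0.0239, 0.0599]
tool_rot: [-2.079, -2.355, -0.005]
ft_force: [0.1, 4.1, 6.4]
grip_width: 0.249
grip_force: 55.0
```

```bash
python3 - <<'E'
from h import *
snap('side','s2',(255,170,405,270),5);st=snap('top','t2',(255,195,355,265),8)
im=np.vstack([cv2.resize(cv2.imread('pics/s2.png'),(420,280)),cv2.resize(cv2.imread('pics/t2.png'),(420,294))]);cv2.imwrite('pics/st2.png',im)
print(st['position'].round(4),st['ft_force'].round(1))
E
```

```text
[0.502  0.0238 0.0599] [-0.4  3.7  6.7]
```

View pics/st2.png

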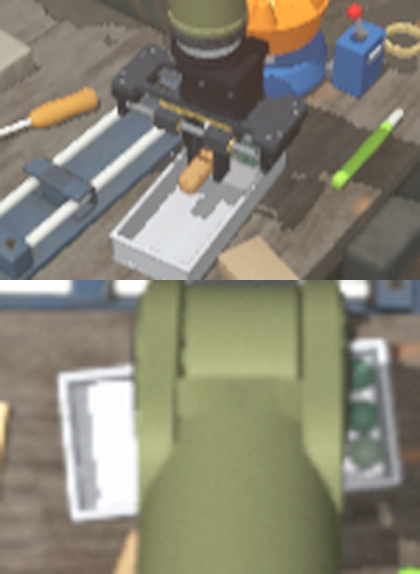

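The side view shows no balls behind the scoop, and the top view shows a row of three at the front wall. I'll nudge forward to contact.

Emit:
step_arm(
  commands=[
    {"travel": [-0.0015,0,0],"turn": [0,0,0]},
    {"travel": [-0.003,0,0],"turn": [0,0,0]},
    {"travel": [-0.003,0,0],"turn": [0,0,0]},
  ],
)

```text
time: 5.2
position: [0.5021, 0.0236, 0.0601]
tool_rot: [-2.076, -2.354, -0.008]
ft_force: [-1.8, 9.8, 7.2]
grip_width: 0.249
grip_force: 55.0
```

Emit:
step_arm(
  commands=[
    {"travel": [-0.0015,0,0],"turn": [0,0,0]},
    {"travel": [-0.0025,0,0],"turn": [0,0,0]},
    {"travel": [-0.0025,0,0],"turn": [0,0,0]},
  ],
)

```text
time: 5.5
position: [0.5021, 0.0233, 0.0604]
tool_rot: [-2.073, -2.354, -0.011]
ft_force: [-2.5, 13.8, 10.1]
grip_width: 0.246
grip_force: 55.0
```

Emit:
step_arm(
  commands=[
    {"travel": [0.005,0,0.0015],"turn": [0,-5,0]},
    {"travel": [0.0095,0,0.0035],"turn": [0,-10,0]},
    {"travel": [0.0125,0,0.006],"turn": [0,-15,0]},
    {"travel": [0.015,0,0.0085],"turn": [0,-20,0]},
    {"travel": [0.015,0,0.0085],"turn": [0,-20,0]},
  ],
)

```text
time: 6.0
position: [0.4986, 0.0354, 0.0486]
tool_rot: [1.886, 2.152, -0.336]
ft_force: [-0.6, 0.3, -2.6]
grip_width: 0.254
grip_force: 55.0
```

```bash
python3 - <<'E'
from h import *
snap('side','s3',(255,170,405,270),5);st=snap('top','t3',(255,195,355,265),8)
im=np.vstack([cv2.resize(cv2.imread('pics/s3.png'),(420,280)),cv2.resize(cv2.imread('pics/t3.png'),(420,294))]);cv2.imwrite('pics/st3.png',im)
print(st['position'].round(4),st['ft_force'].round(1),st['torque'].round(2))
E
```

```text
[0.4991 0.0338 0.0492] [-1.6  8.6  0.6] [ 2.26  0.5  -0.11]
```

View pics/st3.png

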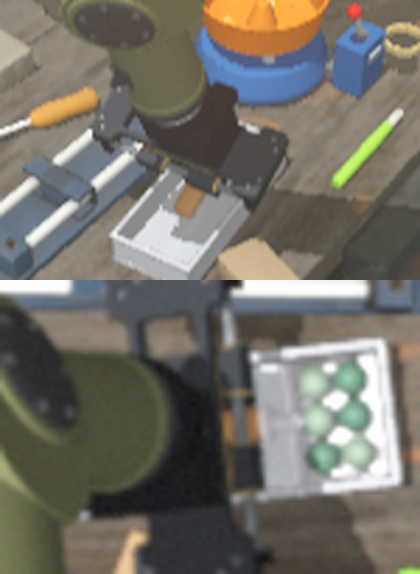

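All 6 balls sit in the pan, two rows of three. I'll tilt a bit more and lift.

```bash
python3 - <<'E'
from h import *
f=np.array([np.cos(np.radians(-83)),np.sin(np.radians(-83)),0])
p0=np.array([.4990,.0345,.0487]);R0=Rt(7.1,-20)
s1=p0-.004*f+[0,0,.003]
R1=Rt(7.1,-32)
# pour pose: nose at bowl, scoop dir -83
lift=s1+[0,0,.19]-.004*f
p,R=plan((s1,R1,4),(s1+[0,0,.05]-.004*f,R1,5),(lift,R1,8),start=(p0,R0))
# pose where pan nose-down 35: nose at bowl local x=-38
c=np.array([.591,-.196]);yaw=-83
def tcp(nose,th): # th nose-down deg
    t=np.radians(th);vx,vz=-.0793,.056
    X=vx*np.cos(t)+vz*np.sin(t);Z=-vx*np.sin(t)+vz*np.cos(t)
    return np.array(nose)+X*f+[0,0,Z]
hx=np.array([.021,-1,0])
nose=np.array([c[0],c[1],0])-.038*hx
print(nose)
for th,z in((-32,.150),(0,.135),(20,.122),(38,.115)): print(th,tcp(nose+[0,0,z],th).round(4))
E
```

```text
travel [0.0027, 0.0, -0.0042] turn [-0.0, -12.0, -0.0] rows 4
-
 travel [-0.0231, 0.0, -0.0445] turn [-0.0, 0.0, 0.0] rows 5
-
 travel [-0.0371, 0.0, -0.0594] turn [0.0, 0.0, -0.0] rows 4
 travel [-0.0371, 0.0, -0.0594] turn [0.0, 0.0, -0.0] rows 4
-
[ 0.590202 -0.158     0.      ]
-32 [ 0.5784 -0.0618  0.1555]
0 [ 0.5805 -0.0793  0.191 ]
20 [ 0.5835 -0.103   0.2017]
38 [ 0.5868 -0.1302  0.208 ]
```

Emit:
step_arm(
  commands=[
    {"travel": [0.0007,0,-0.001],"turn": [0,-3,0]},
    {"travel": [0.0014,0,-0.002],"turn": [0,-6,0]},
    {"travel": [0.002,0,-0.003],"turn": [0,-9,0]},
    {"travel": [0.0027,0,-0.0042],"turn": [0,-12,0]},
    {"travel": [0.0027,0,-0.0042],"turn": [0,-12,0]},
  ],
)

```text
time: 6.6
position: [0.4992, 0.0357, 0.0527]
tool_rot: [1.772, 2.008, -0.509]
ft_force: [-0.3, 0.4, -1.7]
grip_width: 0.246
grip_force: 55.0
```

Emit:
step_arm(
  commands=[
    {"travel": [-0.0025,0,-0.005],"turn": [0,0,0]},
    {"travel": [-0.006,0,-0.012],"turn": [0,0,0]},
    {"travel": [-0.011,0,-0.021],"turn": [0,0,0]},
    {"travel": [-0.0165,0,-0.032],"turn": [0,0,0]},
    {"travel": [-0.023,0,-0.0445],"turn": [0,0,0]},
  ],
)

```text
time: 7.1
position: [0.499, 0.0397, 0.1046]
tool_rot: [1.774, 2.007, -0.507]
ft_force: [-0.4, 0.8, -2.9]
grip_width: 0.248
grip_force: 55.0
```

Emit:
step_arm(
  commands=[
    {"travel": [-0.0075,0,-0.012],"turn": [0,0,0]},
    {"travel": [-0.015,0,-0.024],"turn": [0,0,0]},
    {"travel": [-0.0225,0,-0.036],"turn": [0,0,0]},
    {"travel": [-0.03,0,-0.048],"turn": [0,0,0]},
    {"travel": [-0.037,0,-0.0594],"turn": [0,0,0]},
  ],
)

```text
time: 7.6
position: [0.4989, 0.04, 0.1745]
tool_rot: [1.772, 2.007, -0.508]
ft_force: [0.8, -0.1, -1.8]
grip_width: 0.247
grip_force: 55.0
```

Emit:
step_arm(
  commands=[
    {"travel": [-0.0075,0,-0.012],"turn": [0,0,0]},
    {"travel": [-0.015,0,-0.024],"turn": [0,0,0]},
    {"travel": [-0.0225,0,-0.036],"turn": [0,0,0]},
    {"travel": [-0.03,0,-0.048],"turn": [0,0,0]},
    {"travel": [-0.034,0,-0.054],"turn": [0,0,0]},
  ],
)

```text
time: 8.1
position: [0.4994, 0.04, 0.2386]
tool_rot: [1.773, 2.007, -0.506]
ft_force: [0.0, -1.0, -2.6]
grip_width: 0.248
grip_force: 55.0
```

```bash
python3 - <<'E'
from h import *
st=snap('top','t4',(255,170,405,270),5)
s=ctrl.get_state();print(s['ft_force'].round(1),s['torque'].round(2))
plan(((.560,.0,.225),Rt(7.1,-32),8),((.5784,-.0618,.19),Rt(7.1,-32),5))
E
```

```text
[ 1.1 -0.  -1. ] [ 0.95  0.11 -0.02]
at [0.4998 0.04   0.2392] t 8.2
 travel [-0.0162, 0.0274, 0.0186] turn [0.1, -0.0, -0.0] rows 4
 travel [-0.0162, 0.0274, 0.0185] turn [0.1, -0.0, -0.0] rows 4
-
 travel [-0.0354, 0.0106, 0.0634] turn [-0.0, 0.0, 0.0] rows 5
-
```

View pics/t4.png

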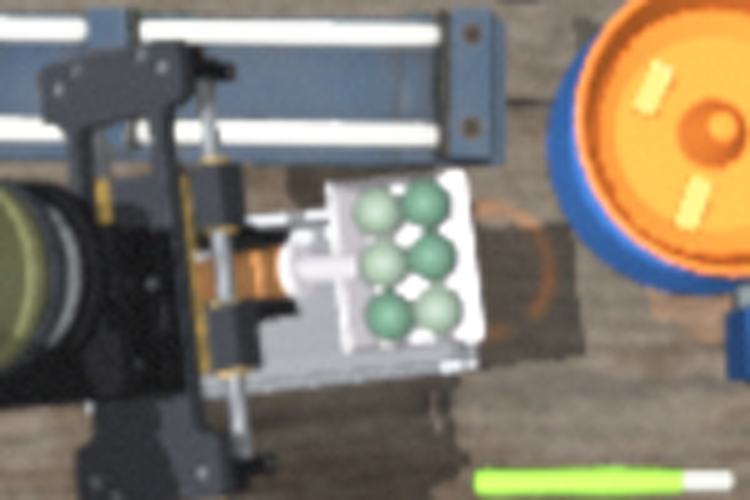

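All six balls are held. Next I carry them over the bowl.

Emit:
step_arm(
  commands=[
    {"travel": [-0.003,0.005,0.0035],"turn": [0,0,0]},
    {"travel": [-0.0065,0.011,0.0075],"turn": [0,0,0]},
    {"travel": [-0.011,0.018,0.0125],"turn": [0,0,0]},
    {"travel": [-0.0155,0.0265,0.018],"turn": [0,0,0]},
    {"travel": [-0.02,0.035,0.0235],"turn": [0,0,0]},
  ],
)

```text
time: 8.65
position: [0.538, 0.014, 0.2271]
tool_rot: [1.772, 2.007, -0.51]
ft_force: [-0.7, 0.7, -2.8]
grip_width: 0.248
grip_force: 55.0
```

Emit:
step_arm(
  commands=[
    {"travel": [-0.0045,0.0075,0.005],"turn": [0,0,0]},
    {"travel": [-0.0085,0.0135,0.0095],"turn": [0,0,0]},
    {"travel": [-0.0124,0.0198,0.0136],"turn": [0,0,0]},
  ],
)

```text
time: 8.95
position: [0.5597, -0.0008, 0.2225]
tool_rot: [1.773, 2.007, -0.509]
ft_force: [-0.4, -0.6, -2.3]
grip_width: 0.247
grip_force: 55.0
```

Emit:
step_arm(
  commands=[
    {"travel": [-0.007,0.002,0.013],"turn": [0,0,0]},
    {"travel": [-0.014,0.004,0.026],"turn": [0,0,0]},
    {"travel": [-0.022,0.0065,0.039],"turn": [0,0,0]},
    {"travel": [-0.029,0.0088,0.052],"turn": [0,0,0]},
    {"travel": [-0.0354,0.0106,0.0634],"turn": [0,0,0]},
  ],
)

```text
time: 9.45
position: [0.5774, -0.0636, 0.187]
tool_rot: [1.773, 2.007, -0.509]
ft_force: [-0.2, -0.8, -3.1]
grip_width: 0.244
grip_force: 55.0
```

```bash
python3 - <<'E'
from h import *
s=ctrl.get_state();print(s['ft_force'].round(1),s['torque'].round(2))
plan(((.5805,-.0793,.206),Rt(7.1,0),5),((.5835,-.103,.206),Rt(7.1,20),4),((.5868,-.1302,.209),Rt(7.1,38),4))
E
```

```text
[-0.2 -0.8 -3.1] [ 0.96  0.19 -0.03]
at [ 0.5774 -0.0636  0.187 ] t 9.4
 travel [-0.0236, 0.0011, -0.0077] turn [-0.0, 32.0, -0.0] rows 5
-
 travel [-0.0239, 0.0, 0.0] turn [0.0, 20.0, 0.0] rows 4
-
 travel [-0.0247, -0.0001, -0.0122] turn [0.0, 18.0, -0.0] rows 4
-
```

Emit:
step_arm(
  commands=[
    {"travel": [-0.0047,0,-0.0015],"turn": [0,6.4,0]},
    {"travel": [-0.0094,0.0005,-0.003],"turn": [0,12.8,0]},
    {"travel": [-0.0142,0.0007,-0.0046],"turn": [0,19.2,0]},
    {"travel": [-0.0189,0.001,-0.0062],"turn": [0,25.6,0]},
    {"travel": [-0.0236,0.001,-0.0077],"turn": [0,32,0]},
  ],
)

```text
time: 9.95
position: [0.5807, -0.0787, 0.2075]
tool_rot: [-2.078, -2.354, -0.006]
ft_force: [-0.2, 0.6, -2.6]
grip_width: 0.248
grip_force: 55.0
```

Emit:
step_arm(
  commands=[
    {"travel": [-0.005,0,0],"turn": [0,4,0]},
    {"travel": [-0.01,0,0],"turn": [0,8,0]},
    {"travel": [-0.015,0,0],"turn": [0,12,0]},
    {"travel": [-0.02,0,0],"turn": [0,16,0]},
    {"travel": [-0.024,0,0],"turn": [0,20,0]},
  ],
)

```text
time: 10.45
position: [0.5834, -0.1032, 0.2066]
tool_rot: [-1.894, -2.144, -0.335]
ft_force: [-0.1, 0.6, -1.3]
grip_width: 0.247
grip_force: 55.0
```

Emit:
step_arm(
  commands=[
    {"travel": [-0.005,0,-0.0025],"turn": [0,3.6,0]},
    {"travel": [-0.01,0,-0.005],"turn": [0,7.2,0]},
    {"travel": [-0.015,0,-0.0075],"turn": [0,10.8,0]},
    {"travel": [-0.02,0,-0.01],"turn": [0,14.4,0]},
    {"travel": [-0.0247,0,-0.0122],"turn": [0,18,0]},
  ],
)

```text
time: 10.95
position: [0.5867, -0.1304, 0.2092]
tool_rot: [-1.71, -1.935, -0.589]
ft_force: [0.1, -0.4, -2.0]
grip_width: 0.253
grip_force: 55.0
```

Emit:
step_arm(
  commands=[
    {"travel": [0,0,0],"turn": [0,0,0]},
    {"travel": [0,0,0],"turn": [0,0,0]},
    {"travel": [0,0,0],"turn": [0,0,0]},
  ],
)

```text
time: 11.25
position: [0.5871, -0.128, 0.2101]
tool_rot: [-1.708, -1.938, -0.588]
ft_force: [0.4, 0.2, -1.1]
grip_width: 0.248
grip_force: 55.0
```

```bash
python3 - <<'E'
from h import *
snap('side','s5',(300,110,450,230),5);st=snap('top','t5',(335,150,465,245),6)
im=np.hstack([cv2.resize(cv2.imread('pics/s5.png'),(400,320)),cv2.resize(cv2.imread('pics/t5.png'),(400,320))]);cv2.imwrite('pics/st5.png',im)
print(st['position'].round(4),st['ft_force'].round(1),st['torque'].round(2))
E
```

```text
[ 0.5872 -0.1277  0.2104] [-0.1  0.1 -0.9] [-0.93 -0.11 -0.  ]
```

View pics/st5.png

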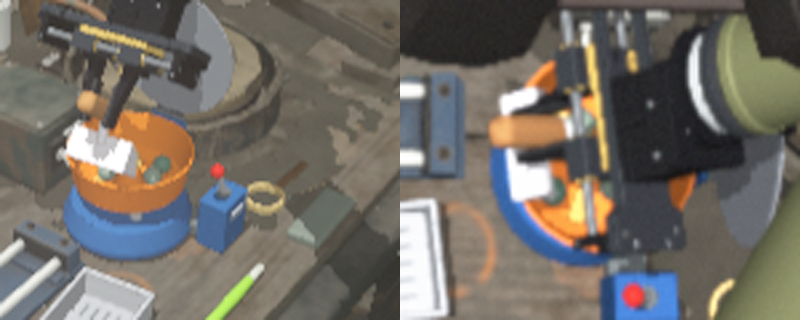

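The balls are in the bowl. I'll raise the scoop still tilted, then level it and go back to the trough.

```bash
python3 - <<'E'
from h import *
plan(((.586,-.122,.262),Rt(7.1,38),5),((.57,-.04,.25),Rt(7.1,5),8),((.4906,.1098,.17),Rt(7.1,0),9),((.4906,.1098,.085),Rt(7,0),5))
E
```

```text
at [ 0.5872 -0.1276  0.2104] t 11.3
 travel [0.0362, -0.0004, -0.0372] turn [-0.0, 0.0, 0.1] rows 5
-
 travel [0.0291, -0.0029, 0.0304] turn [-0.0, -16.5, -0.0] rows 4
 travel [0.0366, -0.0029, 0.0209] turn [-0.0, -16.5, 0.0] rows 4
-
 travel [0.0754, -0.0301, 0.0468] turn [-0.0, -2.5, -0.0] rows 5
 travel [0.0774, -0.0301, 0.0434] turn [-0.0, -2.5, -0.0] rows 5
-
 travel [0.0, 0.0, 0.085] turn [0.0, -0.0, 0.1] rows 5
-
```

Emit:
step_arm(
  commands=[
    {"travel": [0.009,0,-0.009],"turn": [0,0,0]},
    {"travel": [0.018,0,-0.018],"turn": [0,0,0]},
    {"travel": [0.027,0,-0.028],"turn": [0,0,0]},
    {"travel": [0.036,0,-0.037],"turn": [0,0,0]},
    {"travel": [0.036,0,-0.037],"turn": [0,0,0]},
  ],
)

```text
time: 11.85
position: [0.587, -0.1233, 0.2641]
tool_rot: [-1.709, -1.94, -0.592]
ft_force: [-0.3, -0.1, -1.1]
grip_width: 0.247
grip_force: 55.0
```

```bash
python3 - <<'E'
from h import *
snap('side','s6',(300,110,450,230),5);st=snap('top','t6',(335,150,465,245),6)
im=np.hstack([cv2.resize(cv2.imread('pics/s6.png'),(400,320)),cv2.resize(cv2.imread('pics/t6.png'),(400,320))]);cv2.imwrite('pics/st6.png',im)
print(st['position'].round(4),st['ft_force'].round(1),st['torque'].round(2))
E
```

```text
[ 0.5866 -0.1233  0.2626] [-0.7 -1.1 -2.1] [-0.98 -0.05 -0.02]
```

Emit:
step_arm(
  commands=[
    {"travel": [0.007,-0.0007,0.0075],"turn": [0,-4,0]},
    {"travel": [0.0145,-0.0015,0.015],"turn": [0,-8,0]},
    {"travel": [0.022,-0.002,0.023],"turn": [0,-12.3,0]},
    {"travel": [0.029,-0.003,0.0304],"turn": [0,-16.5,0]},
  ],
)

```text
time: 12.35
position: [0.5776, -0.0819, 0.2541]
tool_rot: [-1.881, -2.128, -0.354]
ft_force: [1.1, 0.0, -2.3]
grip_width: 0.247
grip_force: 55.0
```

Emit:
step_arm(
  commands=[
    {"travel": [0.0095,-0.0007,0.0055],"turn": [0,-4,0]},
    {"travel": [0.0185,-0.0015,0.0105],"turn": [0,-8,0]},
    {"travel": [0.0275,-0.002,0.016],"turn": [0,-12.3,0]},
    {"travel": [0.0366,-0.003,0.021],"turn": [0,-16.5,0]},
  ],
)

```text
time: 12.75
position: [0.5693, -0.0407, 0.2482]
tool_rot: [-2.036, -2.306, -0.086]
ft_force: [-0.1, 0.9, -2.3]
grip_width: 0.248
grip_force: 55.0
```

Emit:
step_arm(
  commands=[
    {"travel": [0.015,-0.006,0.0094],"turn": [0,-0.5,0]},
    {"travel": [0.03,-0.012,0.0188],"turn": [0,-1,0]},
    {"travel": [0.0452,-0.018,0.028],"turn": [0,-1.5,0]},
    {"travel": [0.06,-0.024,0.0375],"turn": [0,-2,0]},
    {"travel": [0.0754,-0.03,0.047],"turn": [0,-2.5,0]},
  ],
)

```text
time: 13.25
position: [0.5292, 0.0342, 0.2075]
tool_rot: [-2.057, -2.329, -0.043]
ft_force: [-0.3, -0.2, -1.6]
grip_width: 0.248
grip_force: 55.0
```

Emit:
step_arm(
  commands=[
    {"travel": [0.0155,-0.006,0.0087],"turn": [0,-0.5,0]},
    {"travel": [0.031,-0.012,0.0174],"turn": [0,-1,0]},
    {"travel": [0.0465,-0.018,0.026],"turn": [0,-1.5,0]},
    {"travel": [0.062,-0.024,0.0347],"turn": [0,-2,0]},
    {"travel": [0.0774,-0.03,0.0434],"turn": [0,-2.5,0]},
  ],
)

```text
time: 13.75
position: [0.4896, 0.109, 0.1675]
tool_rot: [-2.079, -2.354, 0.002]
ft_force: [-0.2, -0.3, -1.6]
grip_width: 0.245
grip_force: 55.0
```

View pics/st6.png

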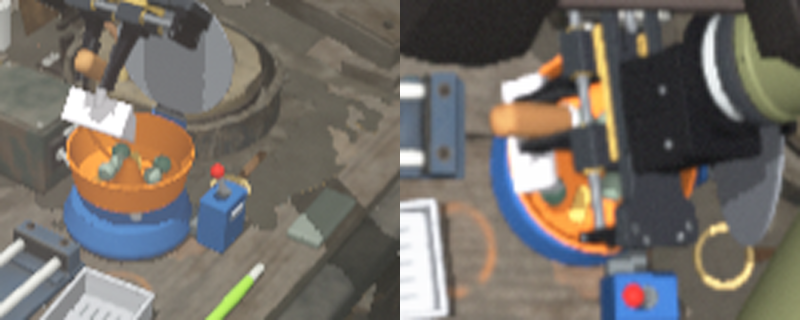

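```bash
python3 - <<'E'
from h import *
st=snap('side','s7',(250,110,450,290),4)
plan(((.4906,.1098,.085),Rt(7,0),5))
E
```

```text
at [0.4873 0.1124 0.166 ] t 13.8
 travel [-0.0031, 0.0034, 0.081] turn [-0.3, -0.1, 0.3] rows 5
-
```

View pics/s7.png

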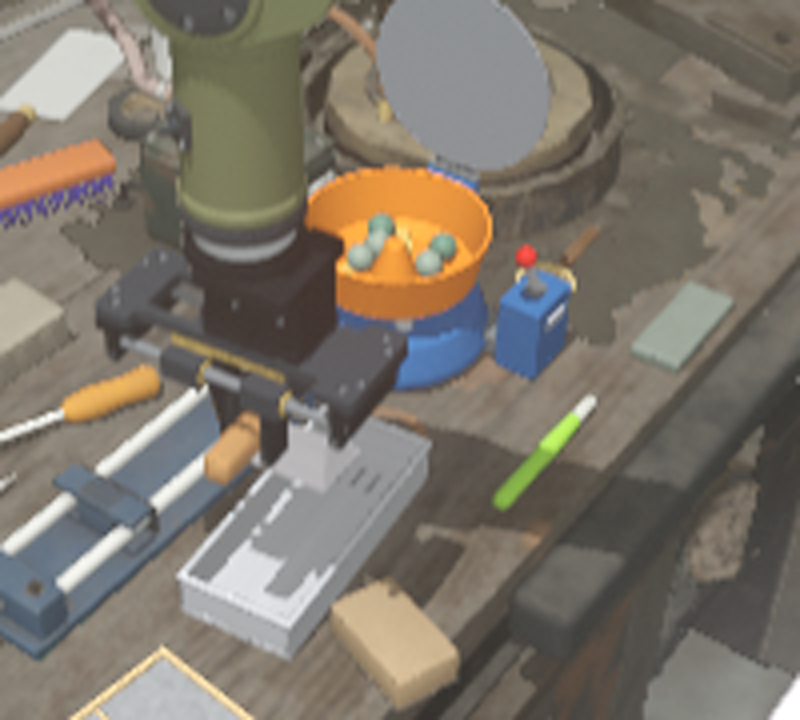

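The bowl holds balls (5 show, one presumably behind the cone), and the trough looks empty. The loupe has been knocked toward +x. I'll lower the scoop now.

Emit:
step_arm(
  commands=[
    {"travel": [0,0,0.02],"turn": [0,0,0]},
    {"travel": [0,0,0.04],"turn": [0,0,0]},
    {"travel": [0,0,0.06],"turn": [0,0,0]},
    {"travel": [0,0,0.07],"turn": [0,0,0]},
    {"travel": [0,0,0.07],"turn": [0,0,0]},
  ],
)

```text
time: 14.3
position: [0.4894, 0.1078, 0.0971]
tool_rot: [-2.079, -2.353, 0.005]
ft_force: [-0.6, -0.7, -1.8]
grip_width: 0.249
grip_force: 55.0
```

```bash
python3 - <<'E'
from h import *
for i in range(3):
    s=ctrl.get_state();ctrl.get_image('side');print(s['position'].round(4),s['tool_rot'].round(3),s['ft_force'].round(1))
plan(((.4906,.1098,.062),Rt(7,0),5))
E
```

```text
[0.4894 0.1078 0.0971] [-2.079 -2.353  0.005] [-0.6 -0.7 -1.8]
[0.4903 0.1082 0.0982] [-2.079e+00 -2.354e+00  2.000e-03] [ 0.6 -0.4 -1.1]
[0.4911 0.1084 0.099 ] [2.08  2.354 0.   ] [-0.4 -0.2 -1. ]
at [0.4914 0.1086 0.0995] t 14.4
 travel [0.0012, -0.0007, 0.0375] turn [0.1, -0.0, 0.1] rows 5
-
```

Emit:
step_arm(
  commands=[
    {"travel": [0.001,-0.0007,0.01],"turn": [0,0,0]},
    {"travel": [0.001,-0.0007,0.02],"turn": [0,0,0]},
    {"travel": [0.001,-0.0007,0.03],"turn": [0,0,0]},
    {"travel": [0.001,-0.0007,0.037],"turn": [0,0,0]},
    {"travel": [0.001,-0.0007,0.0385],"turn": [0,0,0]},
  ],
)

```text
time: 14.95
position: [0.4899, 0.1116, 0.0603]
tool_rot: [-2.077, -2.355, -0.002]
ft_force: [-4.5, 4.9, 10.1]
grip_width: 0.249
grip_force: 55.0
```

Emit:
step_arm(
  commands=[
    {"travel": [0,0,0.0005],"turn": [0,0,0]},
    {"travel": [0,0,0.001],"turn": [0,0,0]},
  ],
)

```text
time: 15.15
position: [0.49, 0.1118, 0.0601]
tool_rot: [-2.077, -2.355, -0.003]
ft_force: [-3.8, 5.0, 10.1]
grip_width: 0.245
grip_force: 55.0
```

Emit:
step_arm(
  commands=[
    {"travel": [0,0,0],"turn": [0,0,0]},
    {"travel": [0,0,0],"turn": [0,0,0]},
    {"travel": [0,0,0],"turn": [0,0,0]},
    {"travel": [0,0,0],"turn": [0,0,0]},
  ],
  gripper=0.45,
)

```text
time: 15.55
position: [0.4898, 0.1091, 0.0588]
tool_rot: [2.08, 2.354, -0.001]
ft_force: [0.3, -0.8, 0.3]
grip_width: 0.439
grip_force: 0.0
```

Emit:
step_arm(
  commands=[
    {"travel": [0,0,-0.02],"turn": [0,0,0]},
    {"travel": [0,0,-0.05],"turn": [0,0,0]},
    {"travel": [0,0,-0.095],"turn": [0,0,0]},
    {"travel": [0,0,-0.14],"turn": [0,0,0]},
    {"travel": [0,0,-0.18],"turn": [0,0,0]},
  ],
)

```text
time: 16.05
position: [0.49, 0.1092, 0.2413]
tool_rot: [2.08, 2.354, 0.002]
ft_force: [0.3, 0.3, -1.2]
grip_width: 0.448
grip_force: 0.0
```

Emit:
step_arm(
  commands=[
    {"travel": [0,0,-0.04],"turn": [0,0,0]},
    {"travel": [0,0,-0.08],"turn": [0,0,0]},
    {"travel": [0,0,-0.1],"turn": [0,0,0]},
  ],
  gripper=0,
)

```text
time: 16.35
position: [0.491, 0.1094, 0.3429]
tool_rot: [2.078, 2.353, 0.008]
ft_force: [-0.0, 0.2, -0.9]
grip_width: 0.261
grip_force: 0.0
```

```bash
python3 - <<'E'
from h import *
a=snap('side','s8');b=snap('wrist','w8');c=snap('top','t8')
t=cv2.imread('pics/t8_raw.png');s=cv2.imread('pics/s8_raw.png');w=cv2.imread('pics/w8_raw.png')
t=cv2.resize(t[145:285,340:500],(460,400),interpolation=cv2.INTER_CUBIC)  # 2.875
s=cv2.resize(s[130:240,250:385],(340,277),interpolation=cv2.INTER_CUBIC)
w=cv2.resize(w[100:400,120:520],(340,255))
im=np.zeros((600,800,3),np.uint8);im[:400,:460]=t;im[:277,460:800]=s;im[277:532,460:800]=w
cv2.imwrite('pics/m8.png',im);print(b['position'],b['time'],b['joint_positions'].round(2))
E
```

```text
[0.49185196 0.10972603 0.3449875 ] 16.4 [-0.68 -0.04  0.39  1.64  0.02  1.53 -0.16]
```

View pics/m8.png

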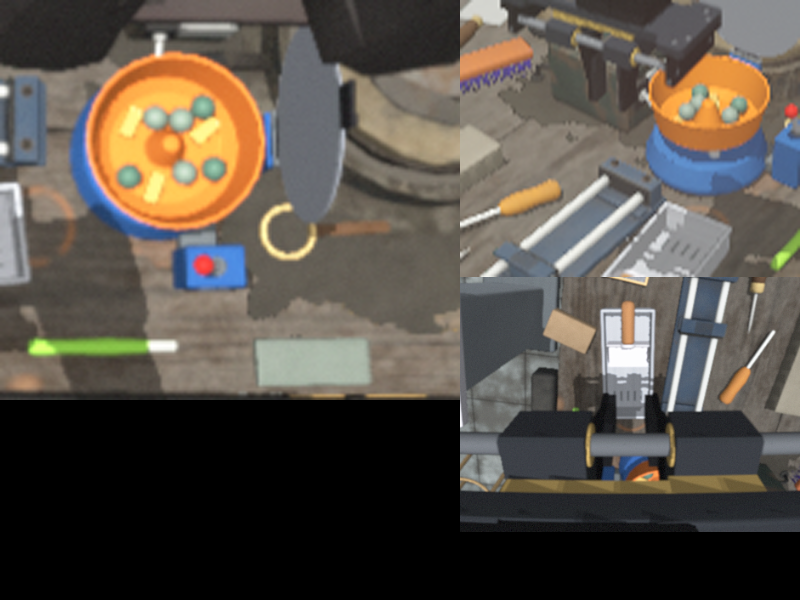

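All six balls are in the bowl, the trough holds only the level scoop, and the loupe ring is now at (288,231) in the composite. Next is the lid.

```bash
cat > lid.py <<'E'
from h import *
print('loupe', px2w('top',[(340+u/2.875-.4,145+v/2.857-.4) for u,v in((288,231),(388,227),(315,230))],.006))
print('tab',px2w('top',[(340+u/2.875-.4,145+v/2.857-.4) for u,v in((348,105),)],.30))
R=Rt(-1)
pr=None
P0=np.array([.593,-.35,.275]);w=[((.593,-.35,.37),R),(P0,R)]
r=.135
for ph in(88,75,62,50,38,27,17,8,0):
    a=np.radians(ph);n=np.array([-np.sin(a),np.cos(a)])
    yz=r*np.array([np.cos(a),np.sin(a)])+n*.015
    p=np.array([.593,-.284+yz[0],.12+yz[1]+.004]);w.append((p,R))
    print(ph,(p-P0).round(4))
plan(*w[:2])
E
python3 lid.py
```

```text
loupe [[ 0.51895043 -0.32535927  0.006     ]
 [ 0.52424765 -0.4236462   0.006     ]
 [ 0.52030305 -0.35184464  0.006     ]]
tab [[ 0.59352924 -0.28973082  0.3       ]]
88 [ 0.      0.0557 -0.0156]
75 [ 0.      0.0865 -0.0167]
62 [ 0.      0.1161 -0.0248]
50 [ 0.      0.1413 -0.0379]
38 [ 0.      0.1631 -0.0561]
27 [ 0.      0.1795 -0.0763]
17 [ 0.      0.1907 -0.0972]
8 [ 0.      0.1976 -0.1174]
0 [ 0.     0.201 -0.136]
at [0.4906 0.1094 0.3402] t 16.5
 travel [-0.2343, 0.0225, -0.015] turn [0.1, -0.0, 4.0] rows 5
 travel [-0.2321, 0.039, -0.015] turn [0.1, -0.0, 4.0] rows 5
-
 travel [-0.0, 0.0, 0.095] turn [-0.0, -0.0, 0.0] rows 2
-
```

Emit:
step_arm(
  commands=[
    {"travel": [-0.047,0.0045,-0.015],"turn": [0,0,1]},
    {"travel": [-0.094,0.009,-0.02],"turn": [0,0,2]},
    {"travel": [-0.141,0.0135,-0.025],"turn": [0,0,3]},
    {"travel": [-0.188,0.018,-0.03],"turn": [0,0,4]},
    {"travel": [-0.234,0.0225,-0.03],"turn": [0,0,4]},
  ],
)

```text
time: 17.0
position: [0.5409, -0.1219, 0.368]
tool_rot: [-2.16, -2.28, 0.001]
ft_force: [1.1, -0.5, 0.3]
grip_width: 0.004
grip_force: 0.0
```

Emit:
step_arm(
  commands=[
    {"travel": [-0.0465,0.008,0],"turn": [0,0,1]},
    {"travel": [-0.093,0.0156,0],"turn": [0,0,2]},
    {"travel": [-0.139,0.0235,0],"turn": [0,0,3]},
    {"travel": [-0.186,0.031,0],"turn": [0,0,4]},
    {"travel": [-0.232,0.039,0],"turn": [0,0,4]},
  ],
)

```text
time: 17.5
position: [0.5926, -0.351, 0.3666]
tool_rot: [-2.237, -2.202, 0.001]
ft_force: [0.8, -0.3, 1.4]
grip_width: 0.004
grip_force: 0.0
```

Emit:
step_arm(
  commands=[
    {"travel": [0,0,0],"turn": [0,0,0]},
    {"travel": [0,0,0],"turn": [0,0,0]},
  ],
)

```text
time: 17.7
position: [0.5915, -0.351, 0.366]
tool_rot: [-2.24, -2.197, 0.004]
ft_force: [0.2, 0.2, -0.2]
grip_width: 0.003
grip_force: 0.0
```

```bash
python3 - <<'E'
from h import *
s=ctrl.get_state();print(s['tool_rot'],s['grip_width'])
plan(((.593,-.35,.275),Rt(-1)))
E
```

```text
[-2.23999298 -2.19684486  0.0039255 ] 0.0034975601628422074
at [ 0.5915 -0.351   0.366 ] t 17.7
 travel [0.0009, 0.0019, 0.091] turn [-0.3, -0.1, -0.1] rows 2
-
```

Emit:
step_arm(
  commands=[
    {"travel": [0,0.002,0.03],"turn": [0,0,0]},
    {"travel": [0,0.002,0.06],"turn": [0,0,0]},
    {"travel": [0,0.002,0.091],"turn": [0,0,0]},
    {"travel": [0,0.002,0.091],"turn": [0,0,0]},
  ],
)

```text
time: 18.1
position: [0.5937, -0.345, 0.2731]
tool_rot: [-2.229, -2.201, 0.001]
ft_force: [-0.6, -0.8, -1.2]
grip_width: 0.005
grip_force: 0.0
```

Emit:
step_arm(
  commands=[
    {"travel": [0.02,0,0.004],"turn": [0,0,0]},
    {"travel": [0.038,0,0.01],"turn": [0,0,0]},
    {"travel": [0.0557,0,0.0155],"turn": [0,0,0]},
    {"travel": [0.071,0,0.016],"turn": [0,0,0]},
    {"travel": [0.0865,0,0.0167],"turn": [0,0,0]},
  ],
)

```text
time: 18.6
position: [0.5964, -0.2619, 0.2627]
tool_rot: [2.237, 2.204, 0.001]
ft_force: [-0.5, -1.9, -1.1]
grip_width: 0.009
grip_force: 0.6
```

Emit:
step_arm(
  commands=[
    {"travel": [0.0145,0,0.0035],"turn": [0,0,0]},
    {"travel": [0.03,0,0.008],"turn": [0,0,0]},
    {"travel": [0.0425,0,0.014],"turn": [0,0,0]},
    {"travel": [0.055,0,0.021],"turn": [0,0,0]},
  ],
)

```text
time: 19.0
position: [0.597, -0.2069, 0.24]
tool_rot: [2.238, 2.204, 0.0]
ft_force: [-0.7, -0.6, 0.3]
grip_width: 0.003
grip_force: 0.4
```

Emit:
step_arm(
  commands=[
    {"travel": [0.011,0,0.009],"turn": [0,0,0]},
    {"travel": [0.022,0,0.018],"turn": [0,0,0]},
    {"travel": [0.03,0,0.028],"turn": [0,0,0]},
    {"travel": [0.038,0,0.0385],"turn": [0,0,0]},
  ],
)

```text
time: 19.4
position: [0.5975, -0.1693, 0.2009]
tool_rot: [-2.239, -2.204, 0.0]
ft_force: [0.4, -1.1, 0.6]
grip_width: 0.005
grip_force: 0.3
```

Emit:
step_arm(
  commands=[
    {"travel": [0.0065,0,0.01],"turn": [0,0,0]},
    {"travel": [0.0115,0,0.021],"turn": [0,0,0]},
    {"travel": [0.0155,0,0.031],"turn": [0,0,0]},
    {"travel": [0.018,0,0.041],"turn": [0,0,0]},
    {"travel": [0.02,0,0.051],"turn": [0,0,0]},
  ],
)

```text
time: 19.9
position: [0.5978, -0.15, 0.1501]
tool_rot: [2.239, 2.204, -0.0]
ft_force: [-0.5, -1.0, 0.2]
grip_width: 0.005
grip_force: 0.3
```

Emit:
step_arm(
  commands=[
    {"travel": [0,0,0.005],"turn": [0,0,0]},
    {"travel": [0,0,0.008],"turn": [0,0,0]},
    {"travel": [0,0,0.009],"turn": [0,0,0]},
  ],
)

```text
time: 20.2
position: [0.5978, -0.1501, 0.1417]
tool_rot: [-2.239, -2.204, 0.0]
ft_force: [-0.8, 0.4, 0.4]
grip_width: 0.004
grip_force: 0.2
```

Emit:
step_arm(
  commands=[
    {"travel": [0,0,0.002],"turn": [0,0,0]},
    {"travel": [0,0,0.004],"turn": [0,0,0]},
    {"travel": [0,0,0.006],"turn": [0,0,0]},
    {"travel": [0,0,0.007],"turn": [0,0,0]},
    {"travel": [0,0,0.007],"turn": [0,0,0]},
  ],
)

```text
time: 20.7
position: [0.5983, -0.1504, 0.1403]
tool_rot: [-2.239, -2.203, -0.005]
ft_force: [-11.2, 4.1, 26.6]
grip_width: 0.009
grip_force: 13.6
```

```bash
python3 - <<'E'
from h import *
s=ctrl.get_state();print(s['position'],s['ft_force'],s['torque'])
E
```

```text
[ 0.59826683 -0.15036348  0.14031082] [-11.16752702   4.12438114  26.62050051] [ 0.68715868  2.60771528 -0.01067441]
```

The lid stops firm at 27 N, so it is shut. Next, lift and approach the switch.

Emit:
step_arm(
  commands=[
    {"travel": [0,0,-0.03],"turn": [0,0,0]},
    {"travel": [0,0,-0.06],"turn": [0,0,0]},
    {"travel": [0,0,-0.06],"turn": [0,0,0]},
  ],
)

```text
time: 21.0
position: [0.6005, -0.1513, 0.1999]
tool_rot: [2.234, 2.199, 0.009]
ft_force: [-0.2, -0.6, 0.3]
grip_width: 0.008
grip_force: 0.0
```

```bash
python3 - <<'E'
from h import *
R=Rt(-1)
snap('side','s9')
plan(((.480,-.172,.19),R),((.480,-.172,.119),R,3),((.480,-.25,.119),R,10))
E
```

```text
at [ 0.5994 -0.1508  0.1976] t 21.1
 travel [-0.0231, -0.1191, 0.007] turn [0.3, 0.0, 0.1] rows 3
-
 travel [-0.0, 0.0, 0.071] turn [-0.0, -0.0, 0.0] rows 3
-
 travel [-0.039, 0.0007, -0.0] turn [-0.0, 0.0, 0.0] rows 5
 travel [-0.039, 0.0007, -0.0] turn [-0.0, -0.0, 0.0] rows 5
-
```

Emit:
step_arm(
  commands=[
    {"travel": [-0.008,-0.04,0.002],"turn": [0,0,0]},
    {"travel": [-0.016,-0.08,0.004],"turn": [0,0,0]},
    {"travel": [-0.023,-0.119,0.007],"turn": [0,0,0]},
    {"travel": [-0.023,-0.119,0.007],"turn": [0,0,0]},
  ],
)

```text
time: 21.45
position: [0.4727, -0.1725, 0.186]
tool_rot: [-2.239, -2.196, 0.001]
ft_force: [-0.1, -0.6, 1.1]
grip_width: 0.009
grip_force: 0.0
```

Emit:
step_arm(
  commands=[
    {"travel": [0,0,0.025],"turn": [0,0,0]},
    {"travel": [0,0,0.05],"turn": [0,0,0]},
    {"travel": [0,0,0.071],"turn": [0,0,0]},
    {"travel": [0,0,0.071],"turn": [0,0,0]},
  ],
)

```text
time: 21.85
position: [0.4763, -0.1704, 0.1139]
tool_rot: [-2.235, -2.201, 0.006]
ft_force: [0.2, 0.7, -0.3]
grip_width: 0.004
grip_force: 0.0
```

Emit:
step_arm(
  commands=[
    {"travel": [-0.01,0,0],"turn": [0,0,0]},
    {"travel": [-0.02,0,0],"turn": [0,0,0]},
    {"travel": [-0.03,0,0],"turn": [0,0,0]},
    {"travel": [-0.039,0.0005,0],"turn": [0,0,0]},
    {"travel": [-0.048,0.0007,0],"turn": [0,0,0]},
  ],
)

```text
time: 22.35
position: [0.4793, -0.2199, 0.1177]
tool_rot: [2.238, 2.203, 0.003]
ft_force: [1.1, 2.8, 1.2]
grip_width: 0.005
grip_force: 1.0
```

Emit:
step_arm(
  commands=[
    {"travel": [-0.008,0,0],"turn": [0,0,0]},
    {"travel": [-0.014,0,0],"turn": [0,0,0]},
    {"travel": [-0.02,0,0],"turn": [0,0,0]},
    {"travel": [-0.024,0,0],"turn": [0,0,0]},
  ],
)

```text
time: 22.75
position: [0.4778, -0.2423, 0.1165]
tool_rot: [-2.237, -2.202, -0.002]
ft_force: [2.1, 8.8, 1.3]
grip_width: 0.004
grip_force: 4.3
```

Emit:
step_arm(
  commands=[
    {"travel": [-0.002,0,0],"turn": [0,0,0]},
    {"travel": [-0.003,0,0],"turn": [0,0,0]},
    {"travel": [-0.003,0,0],"turn": [0,0,0]},
  ],
)

```text
time: 23.05
position: [0.4779, -0.2424, 0.1163]
tool_rot: [-2.232, -2.202, -0.004]
ft_force: [0.6, 8.4, 2.2]
grip_width: -0.001
grip_force: 4.5
```

Emit:
step_arm(
  commands=[
    {"travel": [0.02,0,0],"turn": [0,0,0]},
    {"travel": [0.035,0,-0.03],"turn": [0,0,0]},
    {"travel": [0.035,0,-0.075],"turn": [0,0,0]},
    {"travel": [0.01,0,-0.12],"turn": [0,0,0]},
  ],
)

```text
time: 23.45
position: [0.478, -0.2324, 0.2361]
tool_rot: [-2.23, -2.209, 0.0]
ft_force: [1.5, -0.2, 0.3]
grip_width: 0.007
grip_force: 0.0
```

```bash
python3 - <<'E'
from h import *
plan(((.45,-.28,.33),Rt(-1)))
E
```

```text
at [ 0.478  -0.2324  0.2361] t 23.4
 travel [-0.0477, -0.0278, -0.0939] turn [-0.1, -0.1, 0.5] rows 3
-
```

Emit:
step_arm(
  commands=[
    {"travel": [-0.016,-0.01,-0.031],"turn": [0,0,0]},
    {"travel": [-0.032,-0.019,-0.063],"turn": [0,0,0]},
    {"travel": [-0.048,-0.028,-0.094],"turn": [0,0,0.3]},
    {"travel": [-0.048,-0.028,-0.094],"turn": [0,0,0.3]},
    {"travel": [-0.048,-0.028,-0.094],"turn": [0,0,0.3]},
  ],
  gripper=0.4,
)

```text
time: 23.95
position: [0.4489, -0.2839, 0.3296]
tool_rot: [2.246, 2.196, 0.0]
ft_force: [-0.2, -0.1, -1.1]
grip_width: 0.359
grip_force: 0.0
```

```bash
cat > det.py <<'E'
from h import *
import json,sys
st=snap('wrist','wd'+sys.argv[1]); snap('top','td'+sys.argv[1])
print(st['position'].round(4),st['time'])
im=cv2.imread('pics/wd%s_raw.png'%sys.argv[1]);hsv=cv2.cvtColor(im,cv2.COLOR_BGR2HSV)
def rect(mask,z,name,amin=150):
    mask=cv2.morphologyEx(mask.astype(np.uint8),cv2.MORPH_OPEN,np.ones((3,3)))
    n,l,s,c=cv2.connectedComponentsWithStats(mask)
    for i in range(1,n):
        if s[i,4]<amin: continue
        v,u=np.nonzero(l==i);P=px2w('wrist',np.stack([u,v],1)[::max(1,len(u)//1500)],z,st)
        (cx,cy),(w,h),a=cv2.minAreaRect((P[:,:2]*1000).astype(np.float32))
        if w<h: a+=90;w,h=h,w
        print(name,s[i].tolist(),'c',round(cx,1),round(cy,1),'len',round(w,1),'wid',round(h,1),'az',round(a,1))
H,S,V=hsv[...,0],hsv[...,1],hsv[...,2]
rect((H>32)&(H<50)&(S>130)&(V>100),.010,'brush')
rect((H>15)&(H<30)&(S>60)&(V>150),.008,'loupe ring')
rect((H>55)&(H<90)&(S>20)&(S<90)&(V>80)&(V<200),.013,'stone',600)
rect((H>5)&(H<15)&(S>90)&(V>60)&(V<200),.007,'grip')
E
python3 det.py 1
```

```text
[ 0.4489 -0.2839  0.3296] 23.95
loupe ring [346, 168, 35, 35, 474] c 516.9 -325.4 len 55.3 wid 55.2 az 45.3
loupe ring [249, 277, 6, 45, 179] c 317.6 -536.5 len 96.1 wid 9.3 az 84.5
loupe ring [386, 277, 6, 46, 181] c 567.9 -543.3 len 98.5 wid 9.3 az 93.0
loupe ring [113, 309, 41, 36, 337] c 85.9 -597.3 len 85.4 wid 52.9 az 148.6
loupe ring [386, 333, 87, 9, 444] c 651.9 -631.3 len 169.2 wid 17.0 az 178.7
loupe ring [244, 339, 125, 9, 757] c 412.8 -636.6 len 241.1 wid 18.3 az 0.7
grip [543, 228, 67, 10, 485] c 895.8 -419.5 len 127.6 wid 16.9 az 179.1
```

```bash
python3 - <<'E'
from h import *
st=ctrl.get_state();im=cv2.imread('pics/wd1_raw.png');hsv=cv2.cvtColor(im,cv2.COLOR_BGR2HSV)
t=cv2.imread('pics/td1_raw.png');th=cv2.cvtColor(t,cv2.COLOR_BGR2HSV)
for n,X in dict(brush=(.404,-.12,.01),brush2=(.404,-.16,.01),stone=(.393,-.346,.013),stone2=(.393,-.31,.013),grip=(.521,-.39,.008),grip2=(.5203,-.365,.008),bench=(.44,-.28,0),tip=(.48,-.2615,.119)).items():
    a=w2px('wrist',np.array(X),st)[0];b=w2px('top',np.array(X))[0]
    f=lambda h,p:h[int(p[1]),int(p[0])] if 0<=p[1]<400 and 0<=p[0]<640 else None
    print(n,a.round(),f(hsv,a),b.round(),f(th,b))
E
```

```text
brush [286.  47.] [ 38 109 254] [367. 266.] [ 38 141 253]
brush2 [288.  78.] [ 38 108 254] [381. 266.] [ 37 137 254]
stone [286. 202.] [ 70  17 181] [449. 271.] [ 54  20 183]
stone2 [285. 180.] [ 67  18 183] [436. 271.] [ 55  18 183]
grip [365. 225.] [12 98 86] [463. 225.] [108  34  91]
grip2 [365. 210.] [ 13  98 143] [454. 225.] [13 82 90]
bench [315. 159.] [ 14  35 138] [424. 254.] [ 15  47 140]
tip [347. 160.] [  1 170 253] [427. 238.] [  1 186 254]
```

```bash
sed -i "s/(S>130)&(V>100),.010/(S>85)\&(V>100),.010/; s/(H>55)&(H<90)&(S>20)&(S<90)&(V>80)&(V<200)/(H>48)\&(H<95)\&(S>10)\&(S<60)\&(V>150)\&(V<215)/; s/(H>5)&(H<15)&(S>90)&(V>60)&(V<200)/(H>8)\&(H<17)\&(S>75)\&(V>60)\&(V<200)/" det.py
sed -i "s/c',round/px',(s[i,0],s[i,1]),'c',round/" det.py; python3 det.py 2 | grep -v ring; python3 - <<'E'
from h import *
t=cv2.cvtColor(cv2.imread('pics/td2_raw.png'),cv2.COLOR_BGR2HSV)
m=((t[...,0]<5)|(t[...,0]>175))&(t[...,1]>170)&(t[...,2]>120)
m[:200]=0;v,u=np.nonzero(m);k=(u>400)&(u<460);print('red',px2w('top',[(u[k].mean(),v[k].mean())],.119))
E
```

```text
[ 0.4491 -0.2821  0.3282] 24.05
brush [278, 10, 16, 87, 991] px (np.int32(278), np.int32(10)) c 403.4 -128.9 len 113.5 wid 17.2 az 90.9
stone [270, 168, 30, 50, 1294] px (np.int32(270), np.int32(168)) c 391.2 -332.0 len 80.8 wid 43.1 az 91.1
grip [254, 2, 11, 23, 195] px (np.int32(254), np.int32(2)) c 368.0 -74.4 len 27.7 wid 13.8 az 86.4
grip [361, 204, 8, 39, 224] px (np.int32(361), np.int32(204)) c 519.7 -388.5 len 68.1 wid 11.4 az 91.7
grip [536, 227, 92, 15, 795] px (np.int32(536), np.int32(227)) c 905.1 -420.4 len 174.5 wid 24.5 az 1.2
red [[ 0.48137389 -0.2623067   0.119     ]]
```

The red tip is at y = -0.262, so the switch is fully on. The tools come next, starting with the brush.

```bash
python3 - <<'E'
from h import *
plan(((.404,-.15,.10),Rt(1)),((.404,-.15,.0215),Rt(1),4))
print('after');plan(((.404,-.15,.11),Rt(1)),((.47,.10,.15),Rt(42)),((.4435,.349,.12),Rt(83.9)),((.4435,.349,.028),Rt(83.9)),start=(np.array([.404,-.15,.0215]),Rt(1)))
E
```

```text
at [ 0.4493 -0.2819  0.3281] t 24.1
 travel [0.0654, -0.0236, 0.1142] turn [-0.1, -0.0, -1.1] rows 3
 travel [0.0659, -0.0226, 0.1141] turn [-0.1, -0.0, -1.1] rows 3
-
 travel [0.0, -0.0, 0.0785] turn [0.0, 0.0, 0.0] rows 4
-
after
 travel [0.0, 0.0, -0.0885] turn [0.0, 0.0, 0.0] rows 2
-
 travel [0.1244, 0.0352, -0.02] turn [0.0, 0.0, -20.5] rows 3
 travel [0.1042, 0.0765, -0.02] turn [0.0, 0.0, -20.5] rows 3
-
 travel [0.1014, 0.0735, 0.015] turn [0.0, 0.0, -21.0] rows 3
 travel [0.0684, 0.1049, 0.015] turn [0.0, 0.0, -21.0] rows 3
-
 travel [0.0, 0.0, 0.092] turn [0.0, 0.0, -0.0] rows 2
-
```

Emit:
step_arm(
  commands=[
    {"travel": [0.022,-0.008,0.038],"turn": [0,0,-0.4]},
    {"travel": [0.044,-0.016,0.076],"turn": [0,0,-0.7]},
    {"travel": [0.065,-0.0235,0.114],"turn": [0,0,-1.1]},
  ],
  gripper=0.4,
)

```text
time: 24.45
position: [0.4267, -0.2159, 0.2135]
tool_rot: [-2.221, -2.221, 0.001]
ft_force: [0.1, 0.1, -1.0]
grip_width: 0.399
grip_force: 0.0
```

Emit:
step_arm(
  commands=[
    {"travel": [0.022,-0.008,0.038],"turn": [0,0,-0.4]},
    {"travel": [0.044,-0.016,0.076],"turn": [0,0,-0.7]},
    {"travel": [0.066,-0.0225,0.114],"turn": [0,0,-1.1]},
    {"travel": [0.066,-0.0225,0.114],"turn": [0,0,-1.1]},
    {"travel": [0.066,-0.0225,0.114],"turn": [0,0,-1.1]},
  ],
)

```text
time: 24.95
position: [0.4042, -0.151, 0.1009]
tool_rot: [-2.199, -2.242, 0.003]
ft_force: [0.5, -0.8, 0.8]
grip_width: 0.399
grip_force: 0.0
```

```bash
python3 - <<'E'
from h import *
plan(((.404,-.15,.0215),Rt(1),4))
E
```

```text
at [ 0.4042 -0.151   0.1009] t 24.9
 travel [0.0011, 0.0, 0.0794] turn [-0.1, 0.0, 0.1] rows 4
-
```

Emit:
step_arm(
  commands=[
    {"travel": [0.001,0,0.025],"turn": [0,0,0]},
    {"travel": [0.001,0,0.05],"turn": [0,0,0]},
    {"travel": [0.001,0,0.07],"turn": [0,0,0]},
    {"travel": [0.001,0,0.079],"turn": [0,0,0]},
    {"travel": [0.001,0,0.079],"turn": [0,0,0]},
  ],
)

```text
time: 25.45
position: [0.4052, -0.1512, 0.0227]
tool_rot: [2.202, 2.24, -0.002]
ft_force: [0.1, -0.8, 0.9]
grip_width: 0.399
grip_force: 0.0
```

Emit:
step_arm(
  commands=[
    {"travel": [0,0,0],"turn": [0,0,0]},
    {"travel": [0,0,0],"turn": [0,0,0]},
    {"travel": [0,0,0],"turn": [0,0,0]},
    {"travel": [0,0,0],"turn": [0,0,0]},
    {"travel": [0,0,0],"turn": [0,0,0]},
  ],
  gripper=0.05,
  force=25,
)

```text
time: 25.95
position: [0.4056, -0.1505, 0.0234]
tool_rot: [2.201, 2.241, 0.002]
ft_force: [-1.1, -0.2, 6.5]
grip_width: 0.181
grip_force: 25.0
```

Emit:
step_arm(
  commands=[
    {"travel": [0,0,-0.02],"turn": [0,0,0]},
    {"travel": [0,0,-0.055],"turn": [0,0,0]},
    {"travel": [0,0,-0.088],"turn": [0,0,0]},
  ],
)

```text
time: 26.25
position: [0.4042, -0.1506, 0.1114]
tool_rot: [-2.202, -2.24, 0.002]
ft_force: [0.5, 1.1, -0.5]
grip_width: 0.176
grip_force: 25.0
```

Emit:
step_arm(
  commands=[
    {"travel": [0.04,0.012,-0.007],"turn": [0,0,-6.5]},
    {"travel": [0.083,0.0235,-0.013],"turn": [0,0,-13.5]},
    {"travel": [0.1244,0.035,-0.02],"turn": [0,0,-20.5]},
  ],
)

```text
time: 26.55
position: [0.4379, -0.0239, 0.1313]
tool_rot: [1.762, 2.6, 0.003]
ft_force: [0.9, -0.5, -1.3]
grip_width: 0.175
grip_force: 25.0
```

Emit:
step_arm(
  commands=[
    {"travel": [0.035,0.025,-0.007],"turn": [0,0,-6.5]},
    {"travel": [0.07,0.051,-0.013],"turn": [0,0,-13.5]},
    {"travel": [0.1042,0.0765,-0.02],"turn": [0,0,-20.5]},
  ],
)

```text
time: 26.85
position: [0.4706, 0.1014, 0.1509]
tool_rot: [-1.27, -2.873, -0.001]
ft_force: [1.1, 0.7, -0.1]
grip_width: 0.173
grip_force: 25.0
```

Emit:
step_arm(
  commands=[
    {"travel": [0.034,0.0245,0.005],"turn": [0,0,-7]},
    {"travel": [0.068,0.049,0.01],"turn": [0,0,-14]},
    {"travel": [0.1014,0.0735,0.015],"turn": [0,0,-21]},
  ],
)

```text
time: 27.15
position: [0.4569, 0.2258, 0.1354]
tool_rot: [0.725, 3.057, 0.0]
ft_force: [1.0, 0.6, -0.5]
grip_width: 0.177
grip_force: 25.0
```

Emit:
step_arm(
  commands=[
    {"travel": [0.023,0.035,0.005],"turn": [0,0,-7]},
    {"travel": [0.046,0.07,0.01],"turn": [0,0,-14]},
    {"travel": [0.0684,0.105,0.015],"turn": [0,0,-21]},
    {"travel": [0.0684,0.105,0.015],"turn": [0,0,-21]},
    {"travel": [0.0684,0.105,0.015],"turn": [0,0,-21]},
  ],
)

```text
time: 27.65
position: [0.4433, 0.3493, 0.1199]
tool_rot: [-0.161, -3.137, 0.002]
ft_force: [0.8, 0.2, 0.0]
grip_width: 0.178
grip_force: 25.0
```

```bash
python3 - <<'E'
from h import *
plan(((.4495,.3484,.027),Rt(83.9),4))
print(ctrl.get_state()['joint_positions'].round(2))
E
```

```text
at [0.4433 0.3493 0.1199] t 27.6
 travel [-0.0063, -0.0001, 0.0929] turn [-0.1, -0.0, 0.2] rows 4
-
[-0.95  0.23  0.27  1.82 -0.07  1.11  0.81]
```

Emit:
step_arm(
  commands=[
    {"travel": [-0.006,0,0.03],"turn": [0,0,0]},
    {"travel": [-0.006,0,0.06],"turn": [0,0,0]},
    {"travel": [-0.006,0,0.08],"turn": [0,0,0]},
    {"travel": [-0.006,0,0.088],"turn": [0,0,0]},
    {"travel": [-0.006,0,0.092],"turn": [0,0,0]},
  ],
)

```text
time: 28.15
position: [0.4504, 0.3466, 0.0283]
tool_rot: [-0.167, -3.137, 0.002]
ft_force: [-0.1, -0.3, 0.1]
grip_width: 0.177
grip_force: 25.0
```

Emit:
step_arm(
  commands=[
    {"travel": [0,0,0.0005],"turn": [0,0,0]},
    {"travel": [0,0,0.0005],"turn": [0,0,0]},
  ],
)

```text
time: 28.35
position: [0.4509, 0.3483, 0.0293]
tool_rot: [0.165, 3.136, 0.002]
ft_force: [-0.1, -0.1, 0.3]
grip_width: 0.175
grip_force: 25.0
```

Emit:
step_arm(
  commands=[
    {"travel": [0,0,0],"turn": [0,0,0]},
    {"travel": [0,0,0],"turn": [0,0,0]},
    {"travel": [0,0,0],"turn": [0,0,0]},
  ],
  gripper=0.3,
)

```text
time: 28.65
position: [0.4503, 0.3483, 0.0287]
tool_rot: [0.164, 3.137, 0.001]
ft_force: [-0.2, 0.8, 1.0]
grip_width: 0.29
grip_force: 0.0
```

Emit:
step_arm(
  commands=[
    {"travel": [0,0,-0.02],"turn": [0,0,0]},
    {"travel": [0,0,-0.06],"turn": [0,0,0]},
    {"travel": [0,0,-0.105],"turn": [0,0,0]},
    {"travel": [0,0,-0.15],"turn": [0,0,0]},
    {"travel": [0,0,-0.19],"turn": [0,0,0]},
  ],
)

```text
time: 29.15
position: [0.4502, 0.3481, 0.2208]
tool_rot: [0.164, 3.136, 0.002]
ft_force: [-0.7, 0.6, -0.5]
grip_width: 0.298
grip_force: 0.0
```

```bash
python3 - <<'E'
from h import *
plan(((.44,.05,.25),Rt(40)),((.392,-.346,.13),Rt(1)))
E
cat > chk.py <<'E'
from h import *
c=np.array([.4368,.2865]);a=np.radians(-6.1);M=np.array([[np.cos(a),np.sin(a)],[-np.sin(a),np.cos(a)]])
def chk(im,cam_,st,cond,z,name,amin=60):
    hsv=cv2.cvtColor(im,cv2.COLOR_BGR2HSV).astype(int);m=cond(hsv[...,0],hsv[...,1],hsv[...,2])
    v,u=np.nonzero(m)
    if len(u)<amin: print(name,'few',len(u));return
    P=(px2w(cam_,np.stack([u,v],1),z,st)[:,:2]-c)@M.T
    k=(abs(P)<.1).all(1);P=P[k]*1000
    if len(P)<amin: print(name,'few',len(P));return
    print(name,cam_,len(P),'tray x',np.percentile(P[:,0],[1,99]).round(1),'y',np.percentile(P[:,1],[1,99]).round(1))
    (r)=cv2.minAreaRect(P.astype(np.float32));print('   rect',np.round(r[0],1),np.round(r[1],1),round(r[2],1))
import sys
st=snap('wrist','wc'+sys.argv[1]);snap('top','tc'+sys.argv[1])
w=cv2.imread('pics/wc%s_raw.png'%sys.argv[1]);t=cv2.imread('pics/tc%s_raw.png'%sys.argv[1])
for im,n in((w,'wrist'),(t,'top')):
    chk(im,n,st,lambda H,S,V:(H>32)&(H<50)&(S>85)&(V>100),.014,'brush')
    if len(sys.argv)>2: chk(im,n,st,lambda H,S,V:(H>45)&(H<95)&(S>12)&(S<60)&(V>100)&(V<215),.017,'stone')
    if len(sys.argv)>3: chk(im,n,st,lambda H,S,V:(H>8)&(H<17)&(S>75)&(V>50)&(V<170),.012,'grip')
E
python3 chk.py 1
```

```text
at [0.4502 0.3481 0.2208] t 29.1
 travel [-0.0105, -0.1487, -0.0148] turn [0.1, 0.0, 22.0] rows 4
 travel [-0.0654, -0.134, -0.0147] turn [0.1, 0.0, 22.0] rows 4
-
 travel [-0.1362, -0.1457, 0.06] turn [0.0, -0.0, 19.5] rows 5
 travel [-0.1771, -0.0918, 0.06] turn [0.0, -0.0, 19.5] rows 5
-
brush wrist 1126 tray x [-68.5  43.9] y [56.5 70.7]
   rect [-12.3  63.4] [115.1  14.4] 0.4
brush few 40
```

The brush lies at lane y = 63.4, as wanted. Now the stone.

Emit:
step_arm(
  commands=[
    {"travel": [-0.003,-0.037,-0.004],"turn": [0,0,5.5]},
    {"travel": [-0.005,-0.074,-0.008],"turn": [0,0,11]},
    {"travel": [-0.008,-0.112,-0.012],"turn": [0,0,16.5]},
    {"travel": [-0.0105,-0.149,-0.015],"turn": [0,0,22]},
  ],
  gripper=0.75,
)

```text
time: 29.65
position: [0.4446, 0.1971, 0.2329]
tool_rot: [-0.765, -3.047, 0.0]
ft_force: [0.4, 0.6, 0.4]
grip_width: 0.582
grip_force: 0.0
```

Emit:
step_arm(
  commands=[
    {"travel": [-0.016,-0.033,-0.004],"turn": [0,0,5.5]},
    {"travel": [-0.033,-0.067,-0.008],"turn": [0,0,11]},
    {"travel": [-0.049,-0.1,-0.012],"turn": [0,0,16.5]},
    {"travel": [-0.0654,-0.134,-0.015],"turn": [0,0,22]},
  ],
)

```text
time: 30.05
position: [0.4394, 0.0483, 0.248]
tool_rot: [-1.333, -2.845, -0.001]
ft_force: [0.5, -0.5, -0.0]
grip_width: 0.739
grip_force: 0.0
```

Emit:
step_arm(
  commands=[
    {"travel": [-0.027,-0.029,0.008],"turn": [0,0,4]},
    {"travel": [-0.054,-0.058,0.02],"turn": [0,0,8]},
    {"travel": [-0.082,-0.087,0.034],"turn": [0,0,12]},
    {"travel": [-0.109,-0.116,0.048],"turn": [0,0,16]},
    {"travel": [-0.1362,-0.1457,0.06],"turn": [0,0,19.5]},
  ],
)

```text
time: 30.55
position: [0.415, -0.1496, 0.1872]
tool_rot: [-1.793, -2.579, -0.001]
ft_force: [1.1, 0.5, 0.4]
grip_width: 0.748
grip_force: 0.0
```

Emit:
step_arm(
  commands=[
    {"travel": [-0.036,-0.018,0.012],"turn": [0,0,4]},
    {"travel": [-0.072,-0.037,0.024],"turn": [0,0,8]},
    {"travel": [-0.108,-0.055,0.036],"turn": [0,0,12]},
    {"travel": [-0.143,-0.074,0.048],"turn": [0,0,16]},
    {"travel": [-0.177,-0.092,0.06],"turn": [0,0,19.5]},
  ],
)

```text
time: 31.05
position: [0.3913, -0.3477, 0.1276]
tool_rot: [2.204, 2.238, 0.001]
ft_force: [1.7, 0.1, 0.3]
grip_width: 0.749
grip_force: 0.0
```

Emit:
step_arm(
  commands=[
    {"travel": [0,0,0],"turn": [0,0,0]},
    {"travel": [0,0,0],"turn": [0,0,0]},
  ],
)

```text
time: 31.25
position: [0.3905, -0.3468, 0.1272]
tool_rot: [-2.203, -2.237, 0.003]
ft_force: [0.3, -0.3, -0.0]
grip_width: 0.75
grip_force: 0.0
```

```bash
python3 det.py 3 | grep -v ring; python3 - <<'E'
from h import *
plan(((.392,-.346,.0205),Rt(1),5))
E
```

```text
[ 0.3905 -0.3468  0.1272] 31.25
stone [297, 140, 51, 90, 4327] px (np.int32(297), np.int32(140)) c 391.3 -332.1 len 81.9 wid 43.9 az 90.9
grip [540, 0, 85, 128, 4444] px (np.int32(540), np.int32(0)) c 607.9 -228.3 len 136.4 wid 43.7 az 124.9
grip [446, 209, 17, 48, 618] px (np.int32(446), np.int32(209)) c 519.7 -378.1 len 50.3 wid 13.1 az 94.5
at [ 0.3921 -0.3451  0.128 ] t 31.4
 travel [-0.0011, -0.0002, 0.1075] turn [0.0, -0.1, 0.1] rows 5
-
```

Emit:
step_arm(
  commands=[
    {"travel": [-0.001,0,0.03],"turn": [0,0,0]},
    {"travel": [-0.001,0,0.06],"turn": [0,0,0]},
    {"travel": [-0.001,0,0.09],"turn": [0,0,0]},
    {"travel": [-0.001,0,0.106],"turn": [0,0,0]},
    {"travel": [-0.001,0,0.1075],"turn": [0,0,0]},
  ],
)

```text
time: 31.85
position: [0.3915, -0.3452, 0.0194]
tool_rot: [-2.197, -2.241, -0.001]
ft_force: [1.0, 0.4, -0.7]
grip_width: 0.75
grip_force: 0.0
```

Emit:
step_arm(
  commands=[
    {"travel": [0,0,0],"turn": [0,0,0]},
    {"travel": [0,0,0],"turn": [0,0,0]},
    {"travel": [0,0,0],"turn": [0,0,0]},
    {"travel": [0,0,0],"turn": [0,0,0]},
    {"travel": [0,0,0],"turn": [0,0,0]},
  ],
  gripper=0.4,
  force=35,
)

```text
time: 32.35
position: [0.3925, -0.3477, 0.0217]
tool_rot: [2.201, 2.24, 0.002]
ft_force: [-0.7, 0.9, 6.6]
grip_width: 0.512
grip_force: 35.0
```

Emit:
step_arm(
  commands=[
    {"travel": [0,0,-0.02],"turn": [0,0,0]},
    {"travel": [0,0,-0.055],"turn": [0,0,0]},
    {"travel": [0,0,-0.1],"turn": [0,0,0]},
    {"travel": [0,0,-0.13],"turn": [0,0,0]},
  ],
)

```text
time: 32.75
position: [0.3918, -0.3481, 0.1529]
tool_rot: [2.201, 2.239, 0.001]
ft_force: [0.0, -0.3, -2.4]
grip_width: 0.512
grip_force: 35.0
```

```bash
python3 - <<'E'
from h import *
print(ctrl.get_state()['grip_force'],ctrl.get_state()['grip_width'])
plan(((.45,.0,.17),Rt(35)),((.4379,.2965,.10),Rt(83.9)))
E
```

```text
34.99434292316437 0.5120734707309366
at [ 0.3918 -0.3481  0.1529] t 32.8
 travel [0.1735, 0.032, -0.0086] turn [0.0, 0.0, -17.0] rows 4
 travel [0.1566, 0.0814, -0.0086] turn [0.0, 0.0, -17.0] rows 4
-
 travel [0.1249, 0.0801, 0.035] turn [0.0, -0.0, -24.5] rows 4
 travel [0.0806, 0.1246, 0.035] turn [0.0, -0.0, -24.5] rows 4
-
```

Emit:
step_arm(
  commands=[
    {"travel": [0.035,0.0064,-0.002],"turn": [0,0,-3.4]},
    {"travel": [0.07,0.013,-0.004],"turn": [0,0,-6.8]},
    {"travel": [0.104,0.019,-0.006],"turn": [0,0,-10.2]},
    {"travel": [0.139,0.0256,-0.008],"turn": [0,0,-13.6]},
    {"travel": [0.1735,0.032,-0.0086],"turn": [0,0,-17]},
  ],
)

```text
time: 33.25
position: [0.4206, -0.1717, 0.1595]
tool_rot: [1.843, 2.544, 0.003]
ft_force: [1.5, 1.4, -1.7]
grip_width: 0.51
grip_force: 35.0
```

Emit:
step_arm(
  commands=[
    {"travel": [0.031,0.016,-0.002],"turn": [0,0,-3.4]},
    {"travel": [0.062,0.0325,-0.004],"turn": [0,0,-6.8]},
    {"travel": [0.094,0.049,-0.006],"turn": [0,0,-10.2]},
    {"travel": [0.125,0.065,-0.008],"turn": [0,0,-13.6]},
    {"travel": [0.1566,0.0814,-0.0086],"turn": [0,0,-17]},
  ],
)

```text
time: 33.75
position: [0.4495, 0.002, 0.168]
tool_rot: [1.448, 2.788, 0.001]
ft_force: [1.8, 0.1, -1.7]
grip_width: 0.513
grip_force: 35.0
```

Emit:
step_arm(
  commands=[
    {"travel": [0.025,0.016,0.003],"turn": [0,0,-5]},
    {"travel": [0.05,0.032,0.008],"turn": [0,0,-10]},
    {"travel": [0.075,0.048,0.015],"turn": [0,0,-15]},
    {"travel": [0.1,0.064,0.025],"turn": [0,0,-20]},
    {"travel": [0.125,0.08,0.035],"turn": [0,0,-24.5]},
  ],
)

```text
time: 34.25
position: [0.4432, 0.1501, 0.1325]
tool_rot: [0.821, 3.032, 0.001]
ft_force: [0.5, 0.3, -0.9]
grip_width: 0.513
grip_force: 35.0
```

Emit:
step_arm(
  commands=[
    {"travel": [0.016,0.025,0.007],"turn": [0,0,-5]},
    {"travel": [0.032,0.05,0.014],"turn": [0,0,-10]},
    {"travel": [0.048,0.075,0.021],"turn": [0,0,-15]},
    {"travel": [0.0645,0.1,0.028],"turn": [0,0,-20]},
    {"travel": [0.0806,0.1246,0.035],"turn": [0,0,-24.5]},
  ],
)

```text
time: 34.75
position: [0.4368, 0.2984, 0.0973]
tool_rot: [-0.159, -3.137, 0.0]
ft_force: [1.3, -0.5, -1.0]
grip_width: 0.512
grip_force: 35.0
```

Emit:
step_arm(
  commands=[
    {"travel": [0,0,0],"turn": [0,0,0]},
    {"travel": [0,0,0],"turn": [0,0,0]},
    {"travel": [0,0,0],"turn": [0,0,0]},
  ],
)

```text
time: 35.05
position: [0.4375, 0.296, 0.0978]
tool_rot: [0.167, 3.137, -0.001]
ft_force: [0.3, -0.6, -1.0]
grip_width: 0.511
grip_force: 35.0
```

```bash
python3 - <<'E'
from h import *
plan(((.4379,.2965,.0265),Rt(83.9),5))
E
```

```text
at [0.4375 0.296  0.0978] t 35.0
 travel [-0.0003, 0.0006, 0.0713] turn [-0.0, 0.0, -0.0] rows 5
-
```

Emit:
step_arm(
  commands=[
    {"travel": [0,0.0005,0.025],"turn": [0,0,0]},
    {"travel": [0,0.0005,0.05],"turn": [0,0,0]},
    {"travel": [0,0.0005,0.064],"turn": [0,0,0]},
    {"travel": [0,0.0005,0.07],"turn": [0,0,0]},
    {"travel": [0,0.0005,0.0725],"turn": [0,0,0]},
  ],
)

```text
time: 35.55
position: [0.4371, 0.2967, 0.0257]
tool_rot: [-0.166, -3.136, 0.002]
ft_force: [-5.7, -5.6, 14.6]
grip_width: 0.514
grip_force: 35.0
```

Emit:
step_arm(
  commands=[
    {"travel": [0,0,0],"turn": [0,0,0]},
    {"travel": [0,0,0],"turn": [0,0,0]},
  ],
)

```text
time: 35.75
position: [0.4381, 0.2984, 0.0263]
tool_rot: [0.165, 3.136, 0.003]
ft_force: [-0.6, -0.0, -1.2]
grip_width: 0.514
grip_force: 35.0
```

Emit:
step_arm(
  commands=[
    {"travel": [0,0,0],"turn": [0,0,0]},
    {"travel": [0,0,0],"turn": [0,0,0]},
    {"travel": [0,0,0],"turn": [0,0,0]},
  ],
  gripper=0.57,
)

```text
time: 36.05
position: [0.4375, 0.2982, 0.0258]
tool_rot: [0.164, 3.137, 0.001]
ft_force: [-0.2, 0.2, 0.5]
grip_width: 0.564
grip_force: 0.0
```

Emit:
step_arm(
  commands=[
    {"travel": [0,0,-0.02],"turn": [0,0,0]},
    {"travel": [0,0,-0.06],"turn": [0,0,0]},
    {"travel": [0,0,-0.105],"turn": [0,0,0]},
    {"travel": [0,0,-0.15],"turn": [0,0,0]},
    {"travel": [0,0,-0.19],"turn": [0,0,0]},
  ],
)

```text
time: 36.55
position: [0.4375, 0.2979, 0.218]
tool_rot: [0.164, 3.136, 0.002]
ft_force: [0.0, 1.1, 0.0]
grip_width: 0.569
grip_force: 0.0
```

```bash
python3 chk.py 2 1;  python3 - <<'E'
from h import *
plan(((.45,.0,.25),Rt(40)),((.51,-.35,.19),Rt(2.4)),((.5189,-.368,.12),Rt(2.4)))
E
```

```text
brush wrist 1136 tray x [-67.8  43.3] y [56.5 70.5]
   rect [-12.6  63.5] [114.6  14.8] 0.8
stone wrist 2610 tray x [-71.1  52.7] y [-10.2  72. ]
   rect [-22.7   6.9] [183.2 153.6] 89.8
brush few 30
stone top 61 tray x [-62.7  53.4] y [-7.7 71.6]
   rect [-4.7 32.7] [ 78.2 118. ] 88.4
at [0.4403 0.2999 0.2219] t 36.6
 travel [-0.0206, -0.1485, -0.0153] turn [0.3, 0.1, 22.0] rows 4
 travel [-0.0747, -0.1301, -0.0145] turn [0.3, 0.1, 22.0] rows 4
-
 travel [-0.1533, -0.0895, 0.03] turn [0.0, 0.0, 18.8] rows 4
 travel [-0.174, -0.0353, 0.03] turn [0.0, 0.0, 18.8] rows 4
-
 travel [-0.0184, 0.0081, 0.07] turn [-0.0, -0.0, -0.0] rows 2
-
```

Emit:
step_arm(
  commands=[
    {"travel": [-0.004,-0.03,-0.003],"turn": [0,0,4.4]},
    {"travel": [-0.008,-0.059,-0.006],"turn": [0,0,8.8]},
    {"travel": [-0.012,-0.089,-0.01],"turn": [0,0,13.2]},
    {"travel": [-0.016,-0.119,-0.013],"turn": [0,0,17.6]},
    {"travel": [-0.0206,-0.1485,-0.015],"turn": [0,0,22]},
  ],
  gripper=0.45,
)

```text
time: 37.15
position: [0.442, 0.1468, 0.23]
tool_rot: [-0.764, -3.047, -0.0]
ft_force: [-0.2, 0.3, 0.8]
grip_width: 0.448
grip_force: 0.0
```

Emit:
step_arm(
  commands=[
    {"travel": [-0.015,-0.026,-0.003],"turn": [0,0,4.4]},
    {"travel": [-0.03,-0.052,-0.006],"turn": [0,0,8.8]},
    {"travel": [-0.045,-0.078,-0.009],"turn": [0,0,13.2]},
    {"travel": [-0.06,-0.104,-0.012],"turn": [0,0,17.6]},
    {"travel": [-0.0747,-0.13,-0.0145],"turn": [0,0,22]},
  ],
)

```text
time: 37.65
position: [0.4469, -0.0031, 0.2446]
tool_rot: [-1.332, -2.845, -0.001]
ft_force: [0.4, -0.8, -0.7]
grip_width: 0.446
grip_force: 0.0
```

Emit:
step_arm(
  commands=[
    {"travel": [-0.031,-0.018,0.006],"turn": [0,0,3.8]},
    {"travel": [-0.061,-0.036,0.012],"turn": [0,0,7.5]},
    {"travel": [-0.092,-0.054,0.018],"turn": [0,0,11.3]},
    {"travel": [-0.123,-0.072,0.024],"turn": [0,0,15]},
    {"travel": [-0.1533,-0.0895,0.03],"turn": [0,0,18.8]},
  ],
)

```text
time: 38.15
position: [0.4771, -0.1782, 0.2144]
tool_rot: [1.778, 2.59, 0.001]
ft_force: [0.3, -0.4, -0.4]
grip_width: 0.449
grip_force: 0.0
```

Emit:
step_arm(
  commands=[
    {"travel": [-0.035,-0.007,0.006],"turn": [0,0,3.8]},
    {"travel": [-0.07,-0.014,0.012],"turn": [0,0,7.5]},
    {"travel": [-0.105,-0.021,0.018],"turn": [0,0,11.3]},
    {"travel": [-0.14,-0.028,0.024],"turn": [0,0,15]},
    {"travel": [-0.174,-0.035,0.03],"turn": [0,0,18.8]},
  ],
)

```text
time: 38.65
position: [0.5077, -0.3528, 0.1837]
tool_rot: [-2.176, -2.265, 0.001]
ft_force: [-0.8, 1.1, 0.4]
grip_width: 0.449
grip_force: 0.0
```

Emit:
step_arm(
  commands=[
    {"travel": [0,0,0],"turn": [0,0,0]},
    {"travel": [0,0,0],"turn": [0,0,0]},
    {"travel": [0,0,0],"turn": [0,0,0]},
  ],
)

```text
time: 38.95
position: [0.5078, -0.3503, 0.1846]
tool_rot: [-2.172, -2.269, -0.002]
ft_force: [-0.1, -0.3, 0.5]
grip_width: 0.452
grip_force: 0.0
```

```bash
python3 det.py 4; python3 - <<'E'
from h import *
plan(((.5189,-.368,.10),Rt(2.4)),((.5189,-.368,.0155),Rt(2.4)))
E
```

```text
[ 0.5078 -0.3503  0.1846] 38.95
loupe ring [550, 210, 29, 26, 277] px (np.int32(550), np.int32(210)) c 795.7 -381.6 len 41.6 wid 22.6 az 153.4
loupe ring [233, 274, 9, 49, 243] px (np.int32(233), np.int32(274)) c 409.1 -503.0 len 72.8 wid 9.3 az 86.3
loupe ring [401, 332, 112, 14, 1044] px (np.int32(401), np.int32(332)) c 702.9 -551.3 len 159.0 wid 21.9 az 176.8
loupe ring [263, 339, 93, 12, 711] px (np.int32(263), np.int32(339)) c 502.6 -571.2 len 123.5 wid 18.8 az 2.1
grip [325, 188, 11, 58, 555] px (np.int32(325), np.int32(188)) c 520.7 -388.7 len 69.7 wid 11.1 az 93.4
grip [566, 224, 74, 35, 884] px (np.int32(566), np.int32(224)) c 864.2 -407.7 len 125.0 wid 21.2 az 167.3
at [ 0.5082 -0.3499  0.185 ] t 39.0
 travel [-0.0186, 0.0097, 0.085] turn [0.1, -0.1, 0.2] rows 2
-
 travel [-0.0, -0.0, 0.0845] turn [-0.0, -0.0, 0.0] rows 2
-
```

Emit:
step_arm(
  commands=[
    {"travel": [-0.0186,0.0103,0.03],"turn": [0,0,0]},
    {"travel": [-0.0186,0.0103,0.06],"turn": [0,0,0]},
    {"travel": [-0.0186,0.0103,0.085],"turn": [0,0,0]},
    {"travel": [-0.0186,0.0103,0.085],"turn": [0,0,0]},
    {"travel": [-0.0186,0.0103,0.085],"turn": [0,0,0]},
  ],
)

```text
time: 39.55
position: [0.5192, -0.3689, 0.1006]
tool_rot: [2.172, 2.269, 0.001]
ft_force: [-0.0, -1.0, 0.6]
grip_width: 0.452
grip_force: 0.0
```

```bash
python3 - <<'E'
from h import *
plan(((.5195,-.368,.016),Rt(2.6)))
E
```

```text
at [ 0.5192 -0.3689  0.1006] t 39.5
 travel [0.0009, 0.0003, 0.0846] turn [0.0, -0.0, -0.1] rows 2
-
```

Emit:
step_arm(
  commands=[
    {"travel": [0.001,0,0.03],"turn": [0,0,0]},
    {"travel": [0.001,0,0.055],"turn": [0,0,0]},
    {"travel": [0.001,0,0.073],"turn": [0,0,0]},
    {"travel": [0.001,0,0.082],"turn": [0,0,0]},
    {"travel": [0.001,0,0.0845],"turn": [0,0,0]},
  ],
)

```text
time: 40.05
position: [0.5201, -0.3694, 0.0175]
tool_rot: [2.172, 2.266, 0.003]
ft_force: [-3.4, 3.5, 12.8]
grip_width: 0.454
grip_force: 0.0
```

Emit:
step_arm(
  commands=[
    {"travel": [0,0,0],"turn": [0,0,0]},
    {"travel": [0,0,0],"turn": [0,0,0]},
    {"travel": [0,0,0],"turn": [0,0,0]},
    {"travel": [0,0,0],"turn": [0,0,0]},
    {"travel": [0,0,0],"turn": [0,0,0]},
  ],
  gripper=0.03,
  force=30,
)

```text
time: 40.55
position: [0.5203, -0.3697, 0.0176]
tool_rot: [2.171, 2.265, 0.002]
ft_force: [-2.2, 2.1, 6.5]
grip_width: 0.144
grip_force: 29.9
```

Emit:
step_arm(
  commands=[
    {"travel": [0,0,-0.02],"turn": [0,0,0]},
    {"travel": [0,0,-0.055],"turn": [0,0,0]},
    {"travel": [0,0,-0.1],"turn": [0,0,0]},
    {"travel": [0,0,-0.145],"turn": [0,0,0]},
    {"travel": [0,0,-0.165],"turn": [0,0,0]},
  ],
)

```text
time: 41.05
position: [0.5198, -0.3708, 0.1856]
tool_rot: [2.17, 2.262, 0.002]
ft_force: [-0.0, 0.1, -1.1]
grip_width: 0.142
grip_force: 29.9
```

```bash
python3 - <<'E'
from h import *
# ring toward robot; grip point ~43mm from ring centre => loupe origin 6mm from TCP toward ring; shift -6mm along lane
c=np.array([.4368,.2865]);a=np.radians(-6.1);ex=np.array([np.cos(a),np.sin(a)]);ey=np.array([-np.sin(a),np.cos(a)])
t=c-.053*ey+(.006-.006)*ex;print(t)
plan(((.46,-.05,.19),Rt(40)),((*t,.12),Rt(83.5)))
E
```

```text
[0.431168   0.23380009]
at [ 0.5198 -0.3708  0.1856] t 41.0
 travel [0.1615, -0.0232, -0.003] turn [0.1, 0.2, -18.8] rows 4
 travel [0.1603, 0.0301, -0.0025] turn [0.1, 0.2, -18.8] rows 4
-
 travel [0.118, 0.0802, 0.035] turn [0.0, -0.0, -21.7] rows 4
 travel [0.0799, 0.1182, 0.035] turn [0.0, -0.0, -21.7] rows 4
-
```

Emit:
step_arm(
  commands=[
    {"travel": [0.032,-0.005,-0.005],"turn": [0,0,-3.8]},
    {"travel": [0.065,-0.01,-0.005],"turn": [0,0,-7.5]},
    {"travel": [0.097,-0.014,-0.005],"turn": [0,0,-11.3]},
    {"travel": [0.129,-0.019,-0.005],"turn": [0,0,-15]},
    {"travel": [0.1615,-0.023,-0.003],"turn": [0,0,-18.8]},
  ],
)

```text
time: 41.55
position: [0.4886, -0.2078, 0.1839]
tool_rot: [1.772, 2.593, 0.001]
ft_force: [0.4, 0.0, -0.5]
grip_width: 0.144
grip_force: 29.9
```

Emit:
step_arm(
  commands=[
    {"travel": [0.032,0.006,-0.001],"turn": [0,0,-3.8]},
    {"travel": [0.064,0.012,-0.001],"turn": [0,0,-7.5]},
    {"travel": [0.096,0.018,-0.002],"turn": [0,0,-11.3]},
    {"travel": [0.128,0.024,-0.002],"turn": [0,0,-15]},
    {"travel": [0.16,0.03,-0.0025],"turn": [0,0,-18.8]},
  ],
)

```text
time: 42.05
position: [0.4587, -0.0475, 0.1865]
tool_rot: [1.324, 2.848, 0.003]
ft_force: [0.6, -0.1, -0.5]
grip_width: 0.144
grip_force: 29.9
```

Emit:
step_arm(
  commands=[
    {"travel": [0.024,0.016,0.004],"turn": [0,0,-4.3]},
    {"travel": [0.047,0.032,0.01],"turn": [0,0,-8.7]},
    {"travel": [0.071,0.048,0.018],"turn": [0,0,-13]},
    {"travel": [0.095,0.064,0.026],"turn": [0,0,-17.4]},
    {"travel": [0.118,0.08,0.035],"turn": [0,0,-21.7]},
  ],
)

```text
time: 42.55
position: [0.4444, 0.0946, 0.1511]
tool_rot: [0.763, 3.047, 0.003]
ft_force: [0.9, -0.1, -1.0]
grip_width: 0.14
grip_force: 29.9
```

Emit:
step_arm(
  commands=[
    {"travel": [0.016,0.024,0.007],"turn": [0,0,-4.3]},
    {"travel": [0.032,0.047,0.014],"turn": [0,0,-8.7]},
    {"travel": [0.048,0.071,0.021],"turn": [0,0,-13]},
    {"travel": [0.064,0.095,0.028],"turn": [0,0,-17.4]},
    {"travel": [0.08,0.118,0.035],"turn": [0,0,-21.7]},
  ],
)

```text
time: 43.05
position: [0.4295, 0.2373, 0.1153]
tool_rot: [0.173, 3.137, 0.0]
ft_force: [0.0, 0.1, -0.6]
grip_width: 0.149
grip_force: 29.9
```

Emit:
step_arm(
  commands=[
    {"travel": [0,0,0],"turn": [0,0,0]},
    {"travel": [0,0,0],"turn": [0,0,0]},
    {"travel": [0,0,0],"turn": [0,0,0]},
  ],
)

```text
time: 43.35
position: [0.4301, 0.2345, 0.1158]
tool_rot: [0.182, 3.136, -0.001]
ft_force: [-0.4, 0.5, -0.8]
grip_width: 0.142
grip_force: 29.9
```

```bash
python3 chk.py 3 1 1; python3 - <<'E'
from h import *
s=ctrl.get_state();print(s['grip_width'],s['grip_force'])
plan(((.4312,.2338,.0225),Rt(83.7),5))
E
```

```text
brush wrist 2162 tray x [-68.6  43.2] y [55. 70.]
   rect [-12.5  62.6] [ 16.2 113.8] 89.9
stone wrist 6151 tray x [-70.  46.] y [-9.6 69.3]
   rect [-5.2 -4.7] [192.5 174.2] 2.5
grip wrist 1084 tray x [-89.4  75.7] y [-88.7  80.4]
   rect [ 0.8 -4.9] [186.  181.1] 2.2
brush few 0
stone top 83 tray x [38.1 54. ] y [-10.3  32.5]
   rect [47.4 11.9] [44.8 16. ] 83.2
grip few 27
0.14304413830642726 29.926695227622986
at [0.4302 0.2343 0.1161] t 43.5
 travel [-0.001, -0.0004, 0.0936] turn [0.0, 0.0, -0.4] rows 5
-
```

Emit:
step_arm(
  commands=[
    {"travel": [-0.001,-0.0004,0.03],"turn": [0,0,-0.3]},
    {"travel": [-0.001,-0.0004,0.06],"turn": [0,0,-0.3]},
    {"travel": [-0.001,-0.0004,0.08],"turn": [0,0,-0.3]},
    {"travel": [-0.001,-0.0004,0.09],"turn": [0,0,-0.3]},
    {"travel": [-0.001,-0.0004,0.0945],"turn": [0,0,-0.3]},
  ],
)

```text
time: 43.95
position: [0.4304, 0.2338, 0.0213]
tool_rot: [-0.174, -3.135, 0.002]
ft_force: [-10.1, -6.5, 33.9]
grip_width: 0.141
grip_force: 29.9
```

Emit:
step_arm(
  commands=[
    {"travel": [0,0,0],"turn": [0,0,0]},
    {"travel": [0,0,0],"turn": [0,0,0]},
  ],
)

```text
time: 44.15
position: [0.4317, 0.2351, 0.0223]
tool_rot: [0.173, 3.135, 0.002]
ft_force: [-0.3, -0.1, -0.5]
grip_width: 0.139
grip_force: 29.9
```

Emit:
step_arm(
  commands=[
    {"travel": [0,0,0],"turn": [0,0,0]},
    {"travel": [0,0,0],"turn": [0,0,0]},
    {"travel": [0,0,0],"turn": [0,0,0]},
  ],
  gripper=0.26,
)

```text
time: 44.45
position: [0.4309, 0.2349, 0.0217]
tool_rot: [0.172, 3.136, 0.001]
ft_force: [0.1, 0.2, -0.3]
grip_width: 0.246
grip_force: 0.0
```

Emit:
step_arm(
  commands=[
    {"travel": [0,0,-0.02],"turn": [0,0,0]},
    {"travel": [0,0,-0.06],"turn": [0,0,0]},
    {"travel": [0,0,-0.105],"turn": [0,0,0]},
    {"travel": [0,0,-0.15],"turn": [0,0,0]},
    {"travel": [0,0,-0.19],"turn": [0,0,0]},
  ],
)

```text
time: 44.95
position: [0.4309, 0.2347, 0.2138]
tool_rot: [0.173, 3.136, 0.002]
ft_force: [0.4, 1.2, -0.8]
grip_width: 0.258
grip_force: 0.0
```

Emit:
step_arm(
  commands=[
    {"travel": [-0.03,-0.04,-0.04],"turn": [0,0,5]},
    {"travel": [-0.05,-0.08,-0.08],"turn": [0,0,10]},
    {"travel": [-0.07,-0.12,-0.1],"turn": [0,0,15]},
    {"travel": [-0.08,-0.16,-0.1],"turn": [0,0,20]},
    {"travel": [-0.09,-0.2,-0.1],"turn": [0,0,25]},
  ],
)

```text
time: 45.45
position: [0.499, 0.0267, 0.3131]
tool_rot: [0.851, 3.021, 0.003]
ft_force: [1.1, -0.1, -0.3]
grip_width: 0.257
grip_force: 0.0
```

```bash
python3 - <<'E'
from h import *
st=snap('wrist','we');snap('top','te');snap('side','se')
w=cv2.imread('pics/we_raw.png');t=cv2.imread('pics/te_raw.png');s=cv2.imread('pics/se_raw.png')
im=np.zeros((600,800,3),np.uint8)
im[:300,:480]=cv2.resize(w,(480,300),interpolation=cv2.INTER_AREA)
im[300:600,:]=cv2.resize(t[170:295,165:498],(800,300),interpolation=cv2.INTER_CUBIC)
im[:300,480:]=cv2.resize(s[160:350,230:433],(320,300),interpolation=cv2.INTER_CUBIC)
cv2.imwrite('pics/fin.png',im);print(st['position'],st['time'])
E
```

```text
[0.49904375 0.02665907 0.3130781 ] 45.45
```

View pics/fin.png

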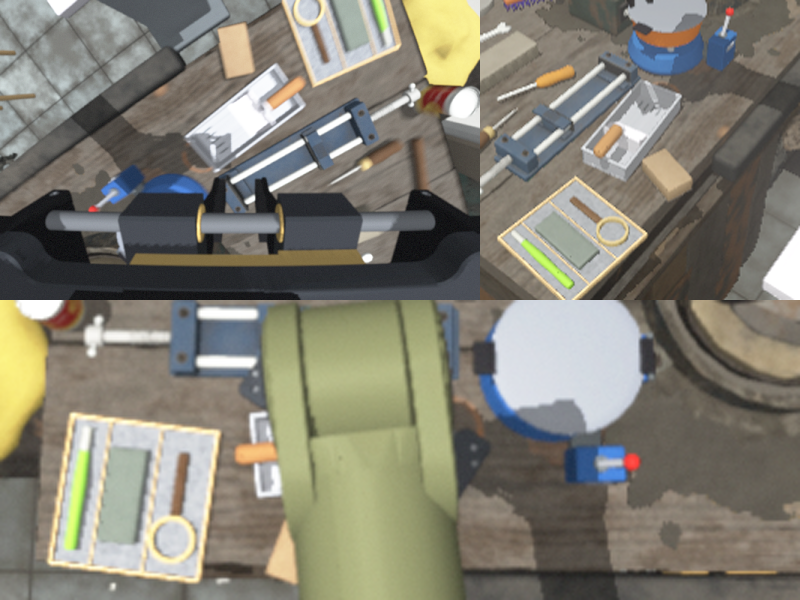

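The tray shows the brush, stone and loupe in their lanes. The lid is shut, the red tip leans to the hinge side, and the scoop stands in the empty trough. I'm handing in.

```bash
python3 -c "
from bench import ctrl
print(ctrl.close_job())"
```

```text
the job is handed in; nothing more can be done
None
```

I handed the job in at about 45 s, with no verdict returned: all 6 balls are in the bowl, the lid was shut and then the switch pushed on, the scoop stands level in the empty trough, and the brush, slip stone and loupe lie in their lanes; one of the 14 pictures I viewed was 800 x 720, over the 800 x 600 limit.

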